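Set up the topping demonstration

ROBOT

A 6-joint arm with a two-finger parallel gripper is mounted at the origin on the work surface. World frame = base frame: x ahead of the robot, y to its left, z up, the work surface at z = 0. Lengths are in mm, angles in rad, forces in N, time in s.
With the tool pointing down it reaches from about 275 to 775 mm from the base axis. Payload 14.6 kg.
Tool frame: the origin (TCP) lies on the mounting face of the last link; the fingertips stand 173 mm ahead of it and the grasp point (between the pads) lies bot.hold_point_z ahead of it (bot.hold_point_z is the distance from the TCP to the grasp point, in mm); z points along the fingers, y is the line along which they close (so a half turn about z gives the same grasp; the last joint's range is limited). The gripper opens to 85 mm and grips with 20 to 120 N. Pads are 22 mm wide; open, the fingers measure 114 mm over their backs; the gripper's body (76 mm by 85 mm) begins 54 mm behind the grasp point. The pads swing forward as they close: fully open they stand 13 mm farther back than shut.
Start: joints at [0.96, 0.263, -0.048, 1.259, 0, 1.415], TCP at [231.1, 471.404, 404.678] pointing down, gripper open.
Joint ranges: [-2.65, 2.65], [-0.89, 1.7], [-1.18, 1.37], [-2.13, 2.11], [-1.35, 1.29], [-3.14, 3.14]. Speed limits (rad/s): [1.89, 1.89, 2.57, 2.79, 3.14, 3.14].

INTERFACE

Orientations are given as a unit quaternion [x, y, z, w].
In Python, from rig import bot gives the robot as it stands. The module is installed in compiled form; this text tells all that it offers.
- The arm moves only by the tool play_rows, never from a script. Its argument "rows" is one flat list of numbers, 6 for each row, row after row: the shift along the tool's x, y, z in m, then the turn, a rotation vector about the tool's x, y, z in degrees. A call has 1 to 12 rows; each row shifts and turns the commanded pose from where the row before left it, along the tool's axes as they then stand; what a row does not reach is not made up. A row lasts 1/12 s, in which the tool goes at most 41.7 mm and 7.16 degrees, less where a joint would pass 70% of its speed; a pose out of reach is approached as far as the arm can. A call with a gripper value outside its range is refused whole. "fingers" is the closure, from -1 (fully open) to 1 (shut), set as the call begins (left out, the last holds). The fingers move at their own pace and stop on an object; "squeeze" is the grip in N (left out, the last holds). Time passes only in rows, so rows that do not move let the fingers close. It gives the time, the measured TCP pose, the force, the opening and the grip force at its end, in the units of the state.
- bot.read_state(): the state, without advancing time (a new reading comes with each control period).
- bot.grab_frame(name): name is "scene" or "top" or "wrist"; returns the picture (420x560x3 uint8, red, green, blue); there is no depth.
- bot.calibration(name): a dict with "fx", "fy", "cx", "cy" (pixels), "rvec" (rotation vector, rad) and "tvec" (3), from world to camera coordinates, as OpenCV has them; the wrist camera has in their place "mount" (4x4, takes a point from camera to tool coordinates, whose origin is the TCP and whose axes are the flange's). Camera axes: x right, y down, z forward; pixel columns grow to the right and rows downward; lengths in mm; the calibration is good to about 2 mm. A picture is of the moment at which its call begins: read the wrist's pose just before it. calibration takes no time and is no camera call.
- bot.hand_in(): hands the job in; it is judged then, once.
The state is a dict: "time_s": time; "joints": joint angles; "joint_velocities": joint speeds; "joint_efforts": joint torques, N m; "position": TCP position; "ee_rot": TCP orientation; "wrist_force": force on the tool from outside, world axes, zero at the start; "ft_torque": the same for the moment, N m; "gripper_width": finger opening in mm; "grasp_force": force on a finger pad.
Only numpy, scipy, OpenCV 4.12 (cv2) and the standard library are available. Lean on these libraries where they do the work, as an engineer would, in place of code of your own. Each camera call takes 0.05 s, during which the arm holds its last target. There are 200 camera calls.

TASK

Get the table ready for the dessert demonstration: put every topping tub into a well of its own in the black caddy, pressed fully home so that its lid sits flat on the caddy's rim, and swivel and tilt the camera head so that it looks straight at the middle of the caddy's top. When all that is so, press the button on the camera's base to switch it on, and leave the other things on the table where they stand.

Things in the scene. Friction and masses are not known exactly. Their poses are not given: they have to be found in the camera images.
- caddy: topping caddy, black open box 172 (x) x 190 (y) x 58 mm high, fixed; walls 10 and dividers 16 mm thick make six open wells 68 (x) x 46 (y) mm, 53 deep, centred at x = -42, 42 and y = -62, 0, 62 mm. Origin: centre of its underside, z up. Small ledges stick out 15 mm at its y ends. A tub fully home hangs by its lid's edge on the walls, its underside 12 mm above the caddy's.
- caddy_mid (a point): centre of the caddy's top, level with the rims of its walls, 58 mm above the table
- tub0: loose lidded tub, cream, white lid, all alike; None if absent. Origin: centre of underside, z up, x along its length. Body 64 x 42 mm, 46 high (lowest 12 mm 58 x 36); lid 78 x 56 mm from z = 46 (its edge overhangs) to 56 mm; on it an upright grip bar 14 mm thick along x, 38 mm along y, from z = 56 to 78 mm. 0.13 to 0.25 kg. Fits a well either way round.
- tub1: loose lidded tub, cream, white lid, all alike; None if absent. Origin: centre of underside, z up, x along its length. Body 64 x 42 mm, 46 high (lowest 12 mm 58 x 36); lid 78 x 56 mm from z = 46 (its edge overhangs) to 56 mm; on it an upright grip bar 14 mm thick along x, 38 mm along y, from z = 56 to 78 mm. 0.13 to 0.25 kg. Fits a well either way round.
- tub2: loose lidded tub, cream, white lid, all alike; None if absent. Origin: centre of underside, z up, x along its length. Body 64 x 42 mm, 46 high (lowest 12 mm 58 x 36); lid 78 x 56 mm from z = 46 (its edge overhangs) to 56 mm; on it an upright grip bar 14 mm thick along x, 38 mm along y, from z = 56 to 78 mm. 0.13 to 0.25 kg. Fits a well either way round.
- tub3: loose lidded tub, cream, white lid, all alike; None if absent. Origin: centre of underside, z up, x along its length. Body 64 x 42 mm, 46 high (lowest 12 mm 58 x 36); lid 78 x 56 mm from z = 46 (its edge overhangs) to 56 mm; on it an upright grip bar 14 mm thick along x, 38 mm along y, from z = 56 to 78 mm. 0.13 to 0.25 kg. Fits a well either way round.
- tub4: loose lidded tub, cream, white lid, all alike; None if absent. Origin: centre of underside, z up, x along its length. Body 64 x 42 mm, 46 high (lowest 12 mm 58 x 36); lid 78 x 56 mm from z = 46 (its edge overhangs) to 56 mm; on it an upright grip bar 14 mm thick along x, 38 mm along y, from z = 56 to 78 mm. 0.13 to 0.25 kg. Fits a well either way round.
- tub5: loose lidded tub, cream, white lid, all alike; None if absent. Origin: centre of underside, z up, x along its length. Body 64 x 42 mm, 46 high (lowest 12 mm 58 x 36); lid 78 x 56 mm from z = 46 (its edge overhangs) to 56 mm; on it an upright grip bar 14 mm thick along x, 38 mm along y, from z = 56 to 78 mm. 0.13 to 0.25 kg. Fits a well either way round.
- camera: demonstration camera, fixed: a grey base 200 (x) x 140 (y) x 30 mm high; origin: centre of its underside, z up. A column 28 mm thick stands on it at x = +65 mm; on the column a swivel collar and, hinged on that, the camera head; a push button lies on the base at x = -65 mm
- pivot (a point): the point, 240 mm above the table on the column's axis, where the swivel axis (vertical) and the tilt axis (level, along the head's width) meet; its axes turn with the swivel, -x the way that the head faces
- swivel (a joint): swivel of the head about the column, rad; 0: the head faces the base's -x; positive: anticlockwise seen from above; range -2.3 to 2.3. Stiff (about 0.15 N m of friction), stays where it is left
- tilt (a joint): tilt of the head about the pivot, rad; 0: looks level; positive: looks down; range -0.6 to 1.0. Stiff (about 0.22 N m of friction), stays where it is left
- head_top (a point): on the top of the camera head straight over the pivot, 56 mm from it when level. The head is a white box 110 long, 46 wide, 48 high, reaching 60 mm forward (-x) and 50 mm back of this point; its sides are free to grip; a black lens barrel 40 mm thick stands 13 mm out of its front. The axes turn with the head
- lens (a point): centre of the lens's front, 73 mm forward of the pivot and 32 mm above it when the head is level. The camera looks straight along this frame's -x; y along the head's width, z up from the head
- power (a joint): push button on the camera base, m; 0 released, 0.006 fully down; springs back; fully down takes 5 N; pressed straight down
- power_top (a point): centre of the button's top (28 mm across)
- bowl_pink: bystander: loose pink bowl, 112 mm across, 46 high, origin under its centre
- bowl_grey: bystander: loose cream bowl, 120 mm across, 50 high, origin under its centre
- dessert: bystander: loose filled dessert cup, 60 mm across, 66 high, origin under its centre
- tumbler: bystander: loose green drink bottle, 62 mm across, 190 high, origin under its centre
- biscuits: bystander: loose blue packet 90 x 150 x 35 mm, origin under its centre
- scoop: bystander: loose green scoop 134 mm long lying flat, 14 mm high, origin 50 mm from its round end
Not all that is in view belongs to the job. What is shaped like the tub3 but blue or purple is not meant.

How it is judged (in metres and radians):
On the way, in this order (a step that is already met when the one before it is completed fails the run):
1. every tub is home in the caddy and the camera looks at its middle (z of tub0 in the frame of caddy between 0.006 and 0.0145 m and x of tub0 in the frame of caddy between -0.075 and 0.075 m and y of tub0 in the frame of caddy between -0.08 and 0.08 m and angle between each of tub0, tub1, tub2, tub3, tub4, tub5's own z axis and vertical below 0.06 rad and z of tub1 in the frame of caddy between 0.006 and 0.0145 m and x of tub1 in the frame of caddy between -0.075 and 0.075 m and y of tub1 in the frame of caddy between -0.08 and 0.08 m and z of tub2 in the frame of caddy between 0.006 and 0.0145 m and x of tub2 in the frame of caddy between -0.075 and 0.075 m and y of tub2 in the frame of caddy between -0.08 and 0.08 m and z of tub3 in the frame of caddy between 0.006 and 0.0145 m and x of tub3 in the frame of caddy between -0.075 and 0.075 m and y of tub3 in the frame of caddy between -0.08 and 0.08 m and z of tub4 in the frame of caddy between 0.006 and 0.0145 m and x of tub4 in the frame of caddy between -0.075 and 0.075 m and y of tub4 in the frame of caddy between -0.08 and 0.08 m and z of tub5 in the frame of caddy between 0.006 and 0.0145 m and x of tub5 in the frame of caddy between -0.075 and 0.075 m and y of tub5 in the frame of caddy between -0.08 and 0.08 m and x of caddy_mid in the frame of lens below -0.1 m and y of caddy_mid in the frame of lens between -0.035 and 0.035 m and z of caddy_mid in the frame of lens between -0.035 and 0.035 m and velocity of joint swivel between -0.1 and 0.1 rad/s and velocity of joint tilt between -0.1 and 0.1 rad/s), for 0.2 s.
2. with that done, the button on the camera's base is pressed (value of joint power above 0.004 m), for 0.05 s.
At the end, for the whole second after the job is handed in: every tub present rests upright (0.06 rad) in a caddy well, lid within 2.5 mm of the rim; the lens's line of sight passes within 35 mm, sideways and up or down, of the middle of the caddy's top; the head is still; the button was pressed after that and let go (all of step 1 and linear speed of each of tub0, tub1, tub2, tub3, tub4, tub5 below 0.03 m/s and value of joint power below 0.003 m); the robot touches nothing.
It fails at once if a bystander is tipped over or shoved more than 8 cm (distance of any of bowl_pink, bowl_grey, dessert, tumbler, biscuits, scoop from where it was at the start of the episode above 0.08 m or angle between any of bowl_pink, bowl_grey, dessert, tumbler, biscuits, scoop's own z axis and vertical above 0.6 rad).
Of tub0, tub1, tub2, tub3, tub4, tub5 only 4 to 6 are there at a start; the rules pass over those that are not, and their reading is None.
At some moment in a run one of tub0, tub1, tub2, tub3, tub4, tub5 may be knocked a few centimetres aside while the robot is not near it.
Once in a run the grip may slacken for a moment while it holds something.
It also fails if it takes over 210 s, if anything falls off the work surface, if the arm or the gripper's body presses on something with over 40 N, if the wrist force passes 120 N, or if a joint passes its speed limit or range.

## Working session

There is one attempt and no reset: what is moved stays moved. The work goes in short steps, Python scripts to look and compute and a tool call to move; the robot and the scene stay as the last step left them, time stands still between calls to the robot, and variables do not carry over. Pictures are saved under pics/ and viewed, at most 14 in all, crops included, and the job is handed in when it is done.

Besides the shell and the picture viewer there is one more tool, called after "Request:" by a JSON object that holds its "method" and its "body". play_rows: Moves the arm, as the interface text tells. Its arguments: {"type":"object","properties":{"rows":{"type":"array","items":{"type":"number"}},"fingers":{"type":"number"},"squeeze":{"type":"number"}},"required":["rows"]}

```bash
mkdir -p pics; python3 - <<'E'
from rig import bot
import cv2, numpy as np
s=bot.read_state(); print(s, bot.hold_point_z)
for n in ("scene","top","wrist"):
    f=bot.grab_frame(n); cv2.imwrite(f"pics/{n}0.png",f[:,:,::-1]); c=bot.calibration(n); print(n,{k:np.round(v,4).tolist() for k,v in c.items()})
E
```

```text
{'time_s': 0.0, 'joints': array([ 9.59685475e-01,  2.63466940e-01, -4.89558005e-02,  1.25939530e+00,
       -4.81140336e-06,  1.41552510e+00]), 'joint_velocities': array([-0.00267245, -0.00028717,  0.00084415,  0.00129868,  0.00074268,
       -0.00130485]), 'joint_efforts': array([-3.08248227e-04, -6.37605643e+01,  3.84564185e+01,  1.38306108e-02,
       -8.66113078e-05,  4.18852085e-05]), 'position': array([231.0406002 , 471.30504897, 404.24710604]), 'ee_rot': array([ 2.25951593e-01,  9.74138397e-01, -4.74705098e-04, -1.88768148e-04]), 'wrist_force': array([ 0.11750428,  0.15368255, -0.35820408]), 'ft_torque': array([-0.0222144 , -0.01066973, -0.00864241]), 'grasp_force': 0.0, 'gripper_width': 85.3891106347728} 154.70000000000002
scene {'fx': 435.7222, 'fy': 435.7222, 'cx': 275.3219, 'cy': 206.9926, 'rvec': [0.9062, 2.5381, -1.0396], 'tvec': [427.0079, -96.0691, 1441.8829]}
top {'fx': 426.105, 'fy': 426.105, 'cx': 282.7999, 'cy': 205.3479, 'rvec': [2.138, -2.1379, 0.1692], 'tvec': [-26.2219, 562.1199, 1471.2626]}
wrist {'fx': 304.1125, 'fy': 304.1125, 'cx': 280.9391, 'cy': 209.0508, 'mount': [[0.0008, -0.9501, -0.312, 79.695], [1.0, 0.001, -0.0005, 0.6684], [0.0008, -0.312, 0.9501, 31.0795], [0.0, 0.0, 0.0, 1.0]]}
```

View pics/scene0.png

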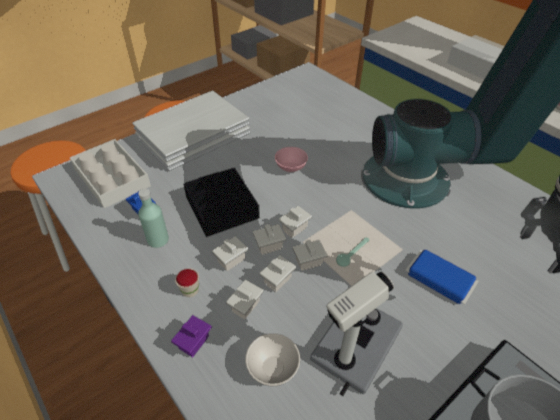

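View pics/top0.png

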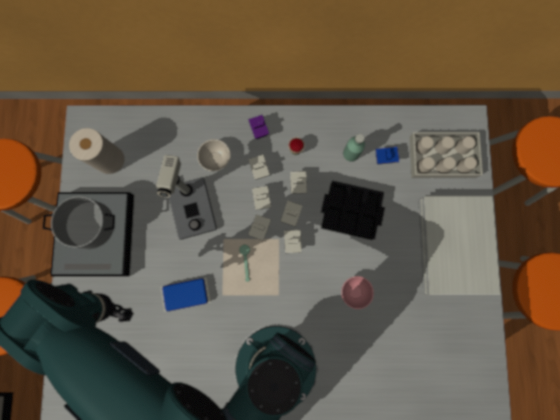

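The scene view shows the caddy at (221,200), the camera at (357,320), purple decoy (192,335) and blue decoy (140,203). In the top view there are six tub-like things: (260,165), (261,198), (297,181), (292,213), (259,226), (292,241). Two of them look darker, at (292,213) and (259,226), so I'll enlarge the crop.

```bash
python3 - <<'E'
import cv2, numpy as np
t=cv2.imread('pics/top0.png'); s=cv2.imread('pics/scene0.png')
a=cv2.resize(t[105:265,140:400],(800,492),interpolation=cv2.INTER_CUBIC)
cv2.imwrite('pics/c1.png',a)
b=cv2.resize(s[165:375,160:420],(743,600),interpolation=cv2.INTER_CUBIC)
cv2.imwrite('pics/c2.png',b)
E
```

```text
(no output)
```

View pics/c1.png

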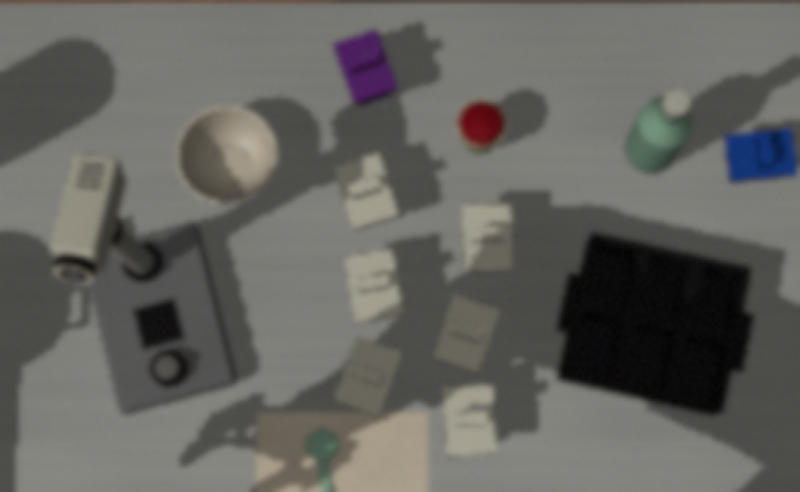

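View pics/c2.png

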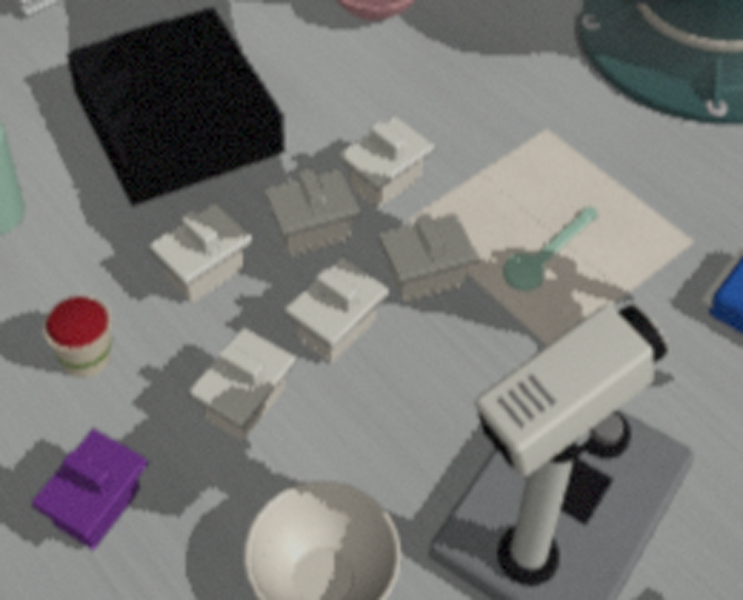

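The crop shows six cream tubs with white lids: A (368,190), B (372,284), C (487,236), D (467,332), E (367,376) and F (470,420). D and E only look darker because they are in the arm's shadow. The purple (365,67) and blue (760,155) ones have the same shape but are decoys. All six cream tubs fit the description. Next I'll work out rough positions.

```bash
cat > h.py <<'E'
import numpy as np, cv2
from rig import bot
from scipy.spatial.transform import Rotation as R
def cam(n, st=None):
    c=bot.calibration(n); K=np.array([[c['fx'],0,c['cx']],[0,c['fy'],c['cy']],[0,0,1]])
    if n=='wrist':
        T=np.eye(4); T[:3,:3]=R.from_quat(st['ee_rot']).as_matrix(); T[:3,3]=st['position']; M=T@np.array(c['mount'])
        return K,M[:3,:3],M[:3,3]
    Rm=R.from_rotvec(np.ravel(c['rvec'])).as_matrix(); return K,Rm.T,-Rm.T@np.ravel(c['tvec'])
def ray(C,uv,z):
    K,Rw,o=C; uv=np.atleast_2d(uv).astype(float)
    d=np.c_[uv,np.ones(len(uv))]@np.linalg.inv(K).T@Rw.T
    return o+d*((z-o[2])/d[:,2])[:,None]
def proj(C,P):
    K,Rw,o=C; q=(np.atleast_2d(P)-o)@Rw@K.T; return q[:,:2]/q[:,2:]
def goto(x,y,z,yaw,st=None,rotate_first=True):
    """yaw: world direction (deg) of tool y, mod 180; TCP goal; prints turn about tool z (deg), then shift in the tool axes after the turn (mm); tool kept vertical"""
    st=st or bot.read_state(); M=R.from_quat(st['ee_rot']).as_matrix()
    cur=np.degrees(np.arctan2(M[1,1],M[0,1])); d=(yaw-cur+90)%180-90
    j6=np.degrees(st['joints'][5])
    # undo tilt: rotation vector in tool axes bringing z to straight down
    zt=M.T@np.array([0,0,-1.]); tilt=np.degrees(np.cross([0,0,1],zt))
    a=np.radians(cur+d); yv=np.array([np.cos(a),np.sin(a),0]); zv=np.array([0,0,-1.]); xv=np.cross(yv,zv)
    D=np.array([x,y,z])-st['position']; Dl=np.array([xv@D,yv@D,zv@D])
    print('pos',st['position'].round(1),'j6',round(j6),'| turn z',round(-d,2),'tilt fix',tilt.round(2)[:2],'| shift after turn',Dl.round(1),'t',round(st['time_s'],1))
def snap(n,name):
    st=bot.read_state(); f=bot.grab_frame(n); cv2.imwrite(f'pics/{name}.png',f[:,:,::-1]); return cam(n,st),f
E
python3 - <<'E'
from h import *
C=cam('top'); print(C[2])
P=dict(A=(259.6,166.7),B=(260.9,197.3),C=(298.3,181.7),D=(291.8,212.9),E=(259.3,227.2),F=(292.7,241.5))
for k,p in P.items(): print(k,ray(C,p,56)[0].round())
print('caddy',ray(C,(352.9,210.6),58).round()); 
print('lens',ray(C,(164.4,190),270).round(),'back',ray(C,(171.5,156),280).round(),'btn',ray(C,(195,224.5),35).round(),'col',ray(C,(186,189),30).round())
goto(430,-60,420,90)
E
```

```text
[ 321.82487833  -28.0141389  1541.72757007]
A [701.  57.  56.]
B [589.  51.  56.]
C [646. -81.  56.]
D [533. -58.  56.]
E [483.  56.  56.]
F [433. -61.  56.]
caddy [[ 541. -273.   58.]]
lens [[573. 334. 270.]] back [[677. 314. 280.]] btn [[495. 286.  35.]] col [[624. 324.  30.]]
pos [231.1 471.4 404.3] j6 81 | turn z -26.12 tilt fix [-0.04 -0.01] | shift after turn [-198.9 -531.4  -15.7] t 0.1
```

```bash
python3 -c "
from h import *
goto(545,-60,430,90)"
```

```text
pos [231.1 471.4 404.3] j6 81 | turn z -26.12 tilt fix [-0.04 -0.01] | shift after turn [-313.9 -531.4  -25.7] t 0.1
```

Request:
{"method": "play_rows", "body": {"rows": [0,0,0,0,0,-6.53,0,0,0,0,0,-6.53,0,0,0,0,0,-6.53,0,0,0,0,0,-6.53,-0.0157,-0.0266,-0.0013,0,0,0,-0.0157,-0.0266,-0.0013,0,0,0,-0.0157,-0.0266,-0.0013,0,0,0,-0.0157,-0.0266,-0.0013,0,0,0,-0.0157,-0.0266,-0.0013,0,0,0,-0.0157,-0.0266,-0.0013,0,0,0,-0.0157,-0.0266,-0.0013,0,0,0,-0.0157,-0.0266,-0.0013,0,0,0]}}

```text
time_s: 1.15
position: [357.1, 257.2, 415.1]
ee_rot: [-0.0, 1.0, -0.0, -0.0]
wrist_force: [0.2, 1.1, 0.5]
gripper_width: 85.2
grasp_force: 0.0
```

Request:
{"method": "play_rows", "body": {"rows": [-0.0157,-0.0266,-0.0013,0,0,0,-0.0157,-0.0266,-0.0013,0,0,0,-0.0157,-0.0266,-0.0013,0,0,0,-0.0157,-0.0266,-0.0013,0,0,0,-0.0157,-0.0266,-0.0013,0,0,0,-0.0157,-0.0266,-0.0013,0,0,0,-0.0157,-0.0266,-0.0013,0,0,0,-0.0157,-0.0266,-0.0013,0,0,0,-0.0157,-0.0266,-0.0013,0,0,0,-0.0157,-0.0266,-0.0013,0,0,0,-0.0157,-0.0266,-0.0013,0,0,0,-0.0157,-0.0266,-0.0013,0,0,0]}}

```text
time_s: 2.15
position: [545.6, -62.1, 430.6]
ee_rot: [0.0, 1.0, 0.0, -0.0]
wrist_force: [-0.4, 0.1, -0.0]
gripper_width: 85.4
grasp_force: 0.0
```

Request:
{"method": "play_rows", "body": {"rows": [0,0,0,0,0,0,0,0,0,0,0,0,0,0,0,0,0,0]}}

```text
time_s: 2.4
position: [544.9, -60.4, 430.4]
ee_rot: [0.0, 1.0, 0.0, -0.0]
wrist_force: [0.0, 0.3, 0.3]
gripper_width: 85.1
grasp_force: 0.0
```

```bash
python3 -c "
from h import *
snap('wrist','w1'); snap('top','t1'); goto(545,-60,430,90)
f=cv2.imread('pics/w1.png'); cv2.imwrite('pics/w1b.png',cv2.resize(cv2.convertScaleAbs(f,alpha=1.6,beta=25),(800,600)))"
```

```text
pos [544.7 -59.8 430.7] j6 -15 | turn z 0.05 tilt fix [ 0.01 -0.01] | shift after turn [-0.3 -0.2  0.7] t 2.5
```

View pics/w1b.png

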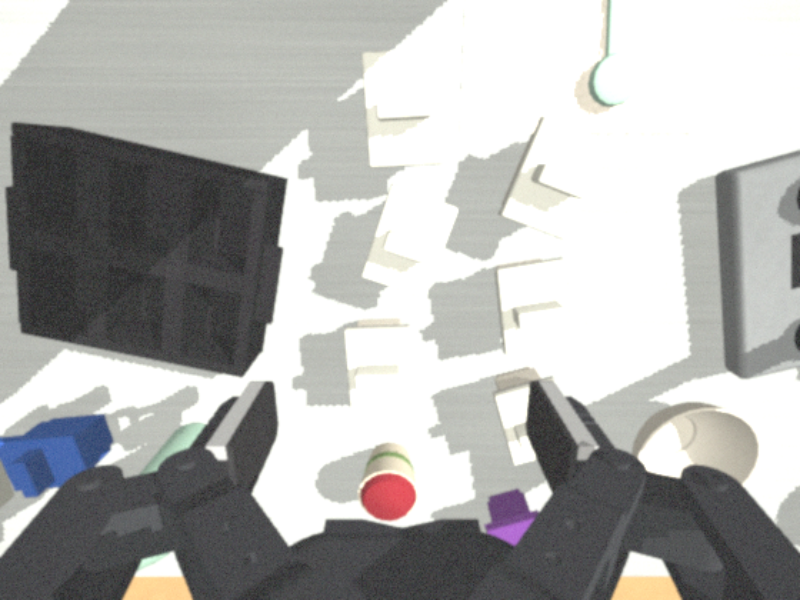

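The wrist view (800x600) shows the caddy at about (150,245) with its wells visible. The six tubs are at (405,110), (410,225), (375,360), (555,180), (530,300) and (515,420), and the last one is partly hidden by a finger. The camera base is at the right edge. Next I'll segment the lids by colour ratio.

```bash
python3 - <<'E'
from h import *
f=np.mean([bot.grab_frame('wrist') for _ in range(6)],0).astype(np.float32); np.save('w1.npy',f)
f=cv2.GaussianBlur(f,(0,0),0.8)
r=f[:,:,0]/(f[:,:,2]+1); 
for p in [(405,110),(390,150),(410,200),(375,340),(570,150),(530,280),(515,420),(450,40),(620,140),(330,300),(450,400),(150,245)]:
    x,y=int(p[0]*.7),int(p[1]*.7); print(p,f[y,x].round(),round(float(r[y,x]),2))
v=np.clip((r-0.8)*400,0,255).astype(np.uint8)
g=np.clip(f.mean(2),0,255).astype(np.uint8)
cv2.imwrite('pics/r.png',np.hstack([cv2.resize(v[20:360,230:480],(400,544)),cv2.resize(g[20:360,230:480],(400,544))]))
E
```

```text
(405, 110) [203. 202. 184.] 1.1
(390, 150) [205. 203. 186.] 1.1
(410, 200) [205. 204. 186.] 1.1
(375, 340) [204. 202. 184.] 1.1
(570, 150) [204. 203. 185.] 1.1
(530, 280) [203. 202. 184.] 1.1
(515, 420) [200. 199. 182.] 1.1
(450, 40) [157. 159. 153.] 1.02
(620, 140) [155. 157. 151.] 1.02
(330, 300) [149. 151. 145.] 1.02
(450, 400) [101. 103.  98.] 1.02
(150, 245) [19. 20. 20.] 0.94
```

View pics/r.png

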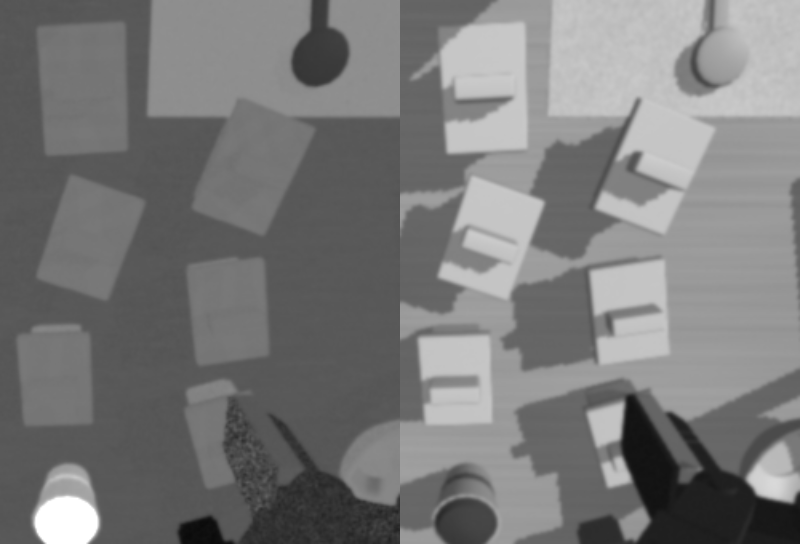

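The ratio image cleanly separates the lids, and A is partly hidden by a finger. I'll fit each lid in the plane z=56.

```bash
cat >> h.py <<'E'
def lids(f,C,z=56,amin=300):
    """lid rectangles: centre, yaw of long axis (deg, mod 180), sides, px centre"""
    f=cv2.GaussianBlur(f.astype(np.float32),(0,0),0.8); r=f[:,:,0]/(f[:,:,2]+1)
    m=((r>1.062)&(r<1.135)&(f[:,:,1]>40)).astype(np.uint8)
    m=cv2.morphologyEx(m,cv2.MORPH_OPEN,np.ones((5,5)))
    out=[]
    for c in cv2.findContours(m,0,2)[0]:
        if cv2.contourArea(c)<amin: continue
        w=ray(C,c[:,0,:],z)[:,:2].astype(np.float32); (cx,cy),(a,b),_=q=cv2.minAreaRect(w)
        B=cv2.boxPoints(q); e=[B[1]-B[0],B[2]-B[1]]; L=max(e,key=np.linalg.norm)
        out.append((round(cx,1),round(cy,1),round(float(np.degrees(np.arctan2(L[1],L[0]))%180),1),round(max(a,b),1),round(min(a,b),1),proj(C,[cx,cy,z])[0].round().tolist()))
    return out
E
python3 - <<'E'
from h import *
st=bot.read_state(); f=np.load('w1.npy'); C=cam('wrist',st)
for l in lids(f,C): print(l)
goto(560,-250,430,90)
C2,f2=snap('top','t2')
for l in lids(f2,C2,amin=100): print('top',l)
E
```

```text
(715.3, 222.6, 72.6, 127.3, 69.0, [493.0, 307.0])
(692.6, 44.2, 7.2, 101.1, 35.6, [360.0, 292.0])
(638.7, -80.6, 2.1, 87.5, 56.1, [264.0, 255.0])
(584.8, 49.7, 9.5, 82.0, 56.4, [373.0, 214.0])
(531.1, -54.8, 160.7, 78.6, 56.1, [285.0, 170.0])
(481.0, 55.3, 160.0, 79.7, 58.6, [387.0, 124.0])
(433.3, -59.1, 2.9, 77.5, 55.8, [282.0, 77.0])
pos [545.  -60.2 430.8] j6 -15 | turn z 0.04 tilt fix [-0.    0.01] | shift after turn [ -15.  -189.8    0.8] t 2.8
top (423.7, -646.5, 180.0, 340.2, 247.3, [461.0, 244.0])
top (595.8, 68.8, 0.5, 61.4, 28.4, [256.0, 195.0])
top (700.9, 62.7, 9.6, 86.1, 59.6, [258.0, 167.0])
top (677.4, 364.3, 175.5, 132.6, 117.4, [174.0, 173.0])
top (721.8, -718.0, 175.8, 121.8, 46.3, [476.0, 161.0])
top (746.6, -505.4, 177.0, 169.3, 43.4, [416.0, 154.0])
```

Request:
{"method": "play_rows", "body": {"rows": [0.002,-0.03,0,0,0,0,0.002,-0.03,0,0,0,0,0.002,-0.03,0,0,0,0,0.002,-0.03,0,0,0,0,0.002,-0.03,0,0,0,0,0.002,-0.03,0,0,0,0,0.003,-0.03,0,0,0,0,0,0,0,0,0,0,0,0,0,0,0,0,0,0,0,0,0,0,0,0,0,0,0,0]}}

```text
time_s: 3.77
position: [530.2, -269.7, 430.8]
ee_rot: [-0.0, 1.0, 0.0, 0.0]
wrist_force: [0.0, -0.4, 0.0]
gripper_width: 85.2
grasp_force: 0.0
```

```bash
python3 - <<'E'
from h import *
st=bot.read_state(); f=np.mean([bot.grab_frame('wrist') for _ in range(8)],0).astype(np.float32); np.save('w2.npy',f); np.save('w2s.npy',np.r_[st['position'],st['ee_rot']])
print(st['position'])
C=cam('wrist',st)
g=cv2.resize(np.clip((f[20:320,120:520]-5)*4,0,255).astype(np.uint8),(800,600),interpolation=cv2.INTER_CUBIC)
cv2.imwrite('pics/w2.png',g[:,:,::-1])
for l in lids(f,C): print(l)
E
```

```text
[ 530.23475887 -269.71082317  430.8307398 ]
(702.4, -590.4, 119.0, 270.5, 140.7, [40.0, 308.0])
(686.3, 46.3, 28.7, 119.0, 70.1, [521.0, 298.0])
(627.6, -87.7, 2.3, 69.7, 66.8, [426.0, 258.0])
(577.0, 23.7, 39.1, 89.5, 64.5, [525.0, 220.0])
(529.0, -81.7, 29.6, 71.0, 53.2, [444.0, 181.0])
(430.3, -76.8, 20.5, 72.3, 65.3, [464.0, 89.0])
(432.6, -5.2, 16.0, 165.8, 55.6, [532.0, 92.0])
```

View pics/w2.png

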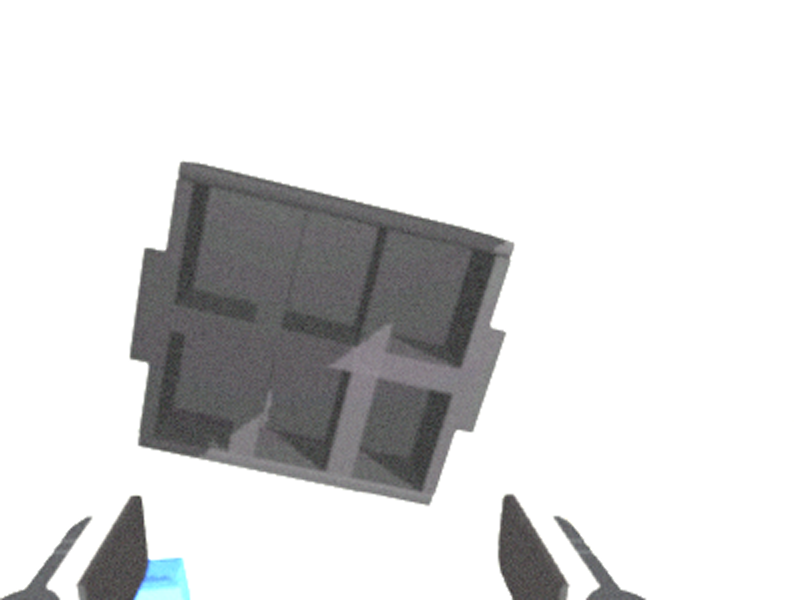

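The enhanced caddy crop shows rim corners at about (180,180), (510,250), (430,500) and (140,445), with the ledges at left and right. I'll fit the three edges that lie at rim height.

```bash
python3 - <<'E'
from h import *
f=np.load('w2.npy'); s=np.load('w2s.npy'); C=cam('wrist',dict(position=s[:3],ee_rot=s[3:]))
px=lambda p:np.array(p)/2+[120,20]
cs=np.array([px(p) for p in [(180,178),(510,252),(430,500),(140,445)]]); W=ray(C,cs,58)[:,:2]
print(W.round(1), [np.linalg.norm(W[i]-W[(i+1)%4]).round(1) for i in range(4)])
g=cv2.GaussianBlur(f.mean(2),(0,0),1)
m=(g<55).astype(np.uint8); c=max([c for c in cv2.findContours(m[:285],0,1)[0]],key=cv2.contourArea)[:,0]
w=ray(C,c,58)[:,:2]
mid=W.mean(0); a=np.arctan2(*(W[0]-W[1])[::-1])  # caddy y dir approx? 
yd=(W[0]-W[1]+W[3]-W[2]); yd=-yd/np.linalg.norm(yd); 
for it in range(3):
    xd=np.array([yd[1],-yd[0]]); q=np.c_[(w-mid)@xd,(w-mid)@yd]
    bot_=q[(abs(q[:,0]-86)<8)&(abs(q[:,1])<80)]
    sd=[q[(abs(q[:,1]-k*95)<7)&((abs(q[:,0]-60)<18)|((q[:,0]<-38)&(q[:,0]>-75)))] for k in(-1,1)]
    top=q[(abs(q[:,0]+86)<14)&(abs(q[:,1])<80)]
    b=np.polyfit(bot_[:,1],bot_[:,0],1); l=np.polyfit(sd[0][:,0],sd[0][:,1],1); r=np.polyfit(sd[1][:,0],sd[1][:,1],1); t=np.polyfit(top[:,1],top[:,0],1)
    print('slopes deg b,t,l,r',np.degrees([b[0],t[0],-l[0],-r[0]]).round(2),'off',b[1].round(1),t[1].round(1),l[1].round(1),r[1].round(1),len(bot_),len(sd[0]),len(sd[1]))
    d=np.average([b[0],-l[0],-r[0]]); # rotate
    n=[(b[1]-86),(l[1]+r[1])/2]; mid=mid+xd*n[0]+yd*n[1]; yd=yd+xd*d; yd/=np.linalg.norm(yd)
xd=np.array([yd[1],-yd[0]])
print('mid',mid.round(1),'xd angle',np.degrees(np.arctan2(xd[1],xd[0])).round(2))
for i in(-42,42):
    for j in(-62,0,62): print(i,j,(mid+xd*i+yd*j).round(1))
E
```

```text
[[ 450.7 -345.3]
 [ 489.2 -165.4]
 [ 644.  -200.8]
 [ 606.4 -380.9]] [np.float64(184.0), np.float64(158.7), np.float64(184.0), np.float64(159.7)]
slopes deg b,t,l,r [0.65 1.12 0.57 1.14] off 80.5 -87.5 -94.0 91.9 126 66 57
slopes deg b,t,l,r [-0.12  0.34  0.21  0.28] off 86.0 -82.0 -92.3 93.0 126 62 59
slopes deg b,t,l,r [-0.24  0.22  0.09  0.18] off 86.0 -81.9 -92.7 92.7 125 62 58
mid [ 542.  -272.7] xd angle -12.87
-42 -62 [ 487.2 -323.8]
-42 0 [ 501.  -263.3]
-42 62 [ 514.9 -202.9]
42 -62 [ 569.1 -342.5]
42 0 [ 582.9 -282. ]
42 62 [ 596.7 -221.6]
```

```bash
cat > cad.py <<'E'
from h import *
def caddy(f,C,mid,ang,thr,z=58,sides=('b','t','l','r')):
    g=f.mean(2); m=(g<thr).astype(np.uint8); m=cv2.morphologyEx(m,cv2.MORPH_CLOSE,np.ones((3,3)))
    cs=cv2.findContours(m[:285],0,1)[0]; p0=proj(C,[*mid,z])[0]
    c=max(cs,key=cv2.contourArea)[:,0]; w=ray(C,c,z)[:,:2]; mid=np.array(mid,float); a=np.radians(ang)
    for it in range(4):
        xd=np.array([np.cos(a),np.sin(a)]); yd=np.array([-xd[1],xd[0]]); q=np.c_[(w-mid)@xd,(w-mid)@yd]
        B=q[(abs(q[:,0]-86)<8)&(abs(q[:,1])<80)]; T=q[(abs(q[:,0]+86)<8)&(abs(q[:,1])<80)]
        S=[q[(abs(q[:,1]-k*95)<7)&((abs(q[:,0]-60)<18)|(abs(q[:,0]+58)<18))] for k in(-1,1)]
        b=np.polyfit(B[:,1],B[:,0],1);t=np.polyfit(T[:,1],T[:,0],1);l=np.polyfit(S[0][:,0],S[0][:,1],1);r=np.polyfit(S[1][:,0],S[1][:,1],1)
        mid=mid+xd*(b[1]+t[1])/2+yd*(l[1]+r[1])/2; a-=np.mean([b[0],t[0],-l[0],-r[0]])
    return mid.round(1),np.degrees(a).round(2),'slopes',np.degrees([b[0],t[0],-l[0],-r[0]]).round(2),'size',(b[1]-t[1]).round(1),(r[1]-l[1]).round(1)
E
python3 - <<'E'
from cad import *
f=np.load('w2.npy'); s=np.load('w2s.npy'); C=cam('wrist',dict(position=s[:3],ee_rot=s[3:]))
for z in (50,58):
  for t in(40,60,80): print(z,t,*caddy(f,C,(543,-273),-12.9,t,z))
f1=np.load('w1.npy'); C1=cam('wrist',dict(position=np.array([545,-60.2,430.8]),ee_rot=s[3:]))
for z in (50,58):
  try: print('w1',z,*caddy(f1,C1,(543,-273),-12.9,60,z))
  except Exception as e: print(e)
print(f[140:240:4,150].mean(1).round()[:3], f[150,170:215].mean(1).round())
E
```

```text
50 40 [ 546.  -273.2] -12.93 slopes [-0.26  0.13  0.02  0.1 ] size 171.4 189.3
50 60 [ 546.4 -273.1] -12.95 slopes [-0.18  0.13 -0.02  0.07] size 173.2 191.0
50 80 [ 546.5 -273.1] -12.95 slopes [-0.18  0.09  0.02  0.08] size 174.0 191.9
58 40 [ 543.9 -273.1] -12.94 slopes [-0.28  0.13  0.02  0.13] size 167.5 184.9
58 60 [ 544.2 -273. ] -12.95 slopes [-0.19  0.13  0.02  0.05] size 169.2 186.6
58 80 [ 544.3 -273. ] -12.96 slopes [-0.21  0.09  0.02  0.1 ] size 170.0 187.4
expected non-empty vector for x
expected non-empty vector for x
[127. 126. 128.] [127. 127. 127. 127. 128. 128. 127. 128. 128. 128. 128. 128. 128. 127.
 127. 128. 127. 127. 128. 120.  89.  43.  28.  29.  29.  29.  26.  29.
  30.  31.  29.  30.  28.  31.  28.  30.  30.  31.  30.  28.  26.  22.
  21.  22.  22.]
```

```bash
python3 -c "
from h import *
goto(433.3,-59.1,233,2.9)"
```

```text
pos [ 530.2 -270.3  430.8] j6 -35 | turn z 87.13 tilt fix [-0.01  0.  ] | shift after turn [215.9 -86.1 197.8] t 4.2
```

Request:
{"method": "play_rows", "body": {"rows": [0,0,0,0,0,7.1,0,0,0,0,0,7.1,0,0,0,0,0,7.1,0,0,0,0,0,7.1,0,0,0,0,0,7.1,0,0,0,0,0,7.1,0,0,0,0,0,7.1,0,0,0,0,0,7.1,0,0,0,0,0,7.1,0,0,0,0,0,7.1,0,0,0,0,0,7.1,0,0,0,0,0,7.1]}}

```text
time_s: 5.17
position: [530.2, -270.5, 430.7]
ee_rot: [0.679, 0.734, 0.0, 0.0]
wrist_force: [0.1, 0.4, 0.6]
gripper_width: 85.7
grasp_force: 0.0
```

Request:
{"method": "play_rows", "body": {"rows": [0,0,0,0,0,1.93,0.027,-0.0108,0.0025,0,0,0,0.027,-0.0108,0.0025,0,0,0,0.027,-0.0108,0.0025,0,0,0,0.027,-0.0108,0.0025,0,0,0,0.027,-0.0108,0.0025,0,0,0,0.027,-0.0108,0.0025,0,0,0,0.027,-0.0108,0.0025,0,0,0,0.027,-0.0108,0.0025,0,0,0,0,0,0,0,0,0,0,0,0,0,0,0]}}

```text
time_s: 6.08
position: [432.5, -58.1, 411.0]
ee_rot: [0.688, 0.725, 0.0, 0.0]
wrist_force: [-0.1, -0.4, 0.2]
gripper_width: 85.5
grasp_force: 0.0
```

```bash
python3 -c "
from h import *
goto(433.3,-59.1,233,2.9)
C,f=snap('wrist','w3')
for l in lids(f,C): print(l)"
```

```text
pos [432.5 -58.1 411. ] j6 69 | turn z 0.09 tilt fix [0.03 0.01] | shift after turn [ -1.    0.8 178. ] t 6.1
(635.8, -78.5, 3.0, 92.9, 58.3, [459.0, 213.0])
(432.7, -58.0, 3.0, 77.6, 55.0, [280.0, 186.0])
(529.6, -53.5, 160.7, 81.5, 56.4, [369.0, 187.0])
(670.5, 53.0, 18.0, 65.5, 56.2, [525.0, 90.0])
(582.8, 50.8, 9.6, 85.5, 55.7, [437.0, 87.0])
(480.9, 57.2, 160.4, 79.7, 56.2, [336.0, 74.0])
```

Request:
{"method": "play_rows", "body": {"rows": [0,0,0.017,0,0,0,0,0,0.018,0,0,0,0,0,0.018,0,0,0,0,0,0.018,0,0,0,0,0,0.018,0,0,0,0,0,0.018,0,0,0,0,0,0.018,0,0,0,0,0,0.018,0,0,0,0,0,0.018,0,0,0,0,0,0.01,0,0,0,0,0,0.007,0,0,0,0,0,0,0,0,0]}}

```text
time_s: 7.13
position: [433.1, -59.8, 231.6]
ee_rot: [0.689, 0.724, -0.0, -0.001]
wrist_force: [0.0, -0.1, 0.0]
gripper_width: 85.4
grasp_force: 0.0
```

Request:
{"method": "play_rows", "body": {"rows": [0,0,0,0,0,0,0,0,0,0,0,0,0,0,0,0,0,0,0,0,0,0,0,0,0,0,0,0,0,0,0,0,0,0,0,0,0,0,0,0,0,0,0,0,0,0,0,0,0,0,0,0,0,0,0,0,0,0,0,0], "fingers": 1, "squeeze": 60}}

```text
time_s: 7.97
position: [433.1, -59.2, 232.9]
ee_rot: [0.689, 0.725, 0.0, 0.0]
wrist_force: [-1.5, -0.0, 5.8]
gripper_width: 12.7
grasp_force: 61.6
```

Request:
{"method": "play_rows", "body": {"rows": [0,0,-0.012,0,0,0,0,0,-0.012,0,0,0,0,0,-0.012,0,0,0,0,0,-0.012,0,0,0,0,0,-0.012,0,0,0,0,0,-0.012,0,0,0,0,0,-0.012,0,0,0,0,0,-0.012,0,0,0,0,0,-0.012,0,0,0,0,0,-0.012,0,0,0,0,0,0,0,0,0,0,0,0,0,0,0]}}

```text
time_s: 8.97
position: [433.1, -59.2, 352.5]
ee_rot: [0.689, 0.725, 0.0, 0.0]
wrist_force: [-0.6, -1.0, -2.4]
gripper_width: 12.5
grasp_force: 60.7
```

```bash
python3 -c "
from h import *
goto(489.7,-324,353,-12.95)
C,f=snap('wrist','w4')
st=bot.read_state(); print(st['wrist_force'].round(1),st['gripper_width'])
for l in lids(f,C): print(l)
"
```

```text
pos [433.1 -59.2 352.5] j6 69 | turn z 15.83 tilt fix [0.03 0.01] | shift after turn [-245.4  114.5   -0.5] t 9.0
[ 0.1 -0.  -1.8] 12.34979813278842
(637.6, -78.2, 0.9, 89.5, 62.5, [496.0, 232.0])
(471.4, -105.9, 23.0, 241.2, 142.5, [317.0, 250.0])
(642.7, 48.8, 107.3, 39.0, 22.8, [544.0, 87.0])
(581.1, 50.7, 9.9, 88.5, 55.6, [470.0, 81.0])
(480.8, 57.2, 160.5, 79.2, 56.6, [347.0, 65.0])
```

View pics/w4.png

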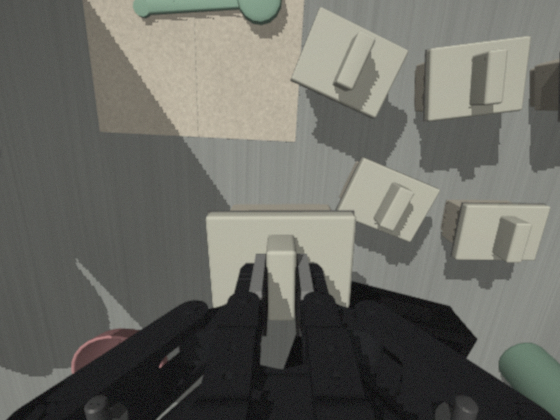

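Tub held, lid square and centred at columns 208–354, with its near edge at row 212. I'll measure its offset along the tool's x.

```bash
cat >> h.py <<'E'
def held(drop=177.0):
    """offset (mm) of the held lid's centre in tool x (from its near edge) and lid edges' tool y; drop = TCP to lid top"""
    st=bot.read_state(); f=bot.grab_frame('wrist').astype(np.float32); f=cv2.GaussianBlur(f,(0,0),0.8); r=f[:,:,0]/(f[:,:,2]+1)
    C=cam('wrist',st); M=R.from_quat(st['ee_rot']).as_matrix(); P=st['position']; m=(r>1.062)&(r<1.135)&(f[:,:,1]>40)
    xs=[];
    for u in [220,232,326,340]:
        col=m[190:240,u]; 
        v=190+next((i for i in range(len(col)-5) if col[i:i+6].all()),0); q=(ray(C,(u,v-.5),P[2]-drop)[0]-P)@M; xs.append(q[0])
    ys=[]
    for v in (235,245):
        row=m[v]; a=281
        c=[u for u in range(180,380) if row[u]]; ys.append([((ray(C,(u,v),P[2]-drop)[0]-P)@M)[1].round(1) for u in (min(c)-.5,max(c)+.5)])
    print('held: near edge tool x',np.round(xs,1),'(28 if centred); lid sides y',ys)
E
python3 -c "
from h import *
held()
goto(489.7,-324,353,-12.95)"
```

```text
held: near edge tool x [31.6 34.3 32.7 35.9] (28 if centred); lid sides y [[np.float64(-38.1), np.float64(38.9)], [np.float64(-38.0), np.float64(38.8)]]
pos [432.8 -59.1 351.9] j6 69 | turn z 15.83 tilt fix [-0.05 -0.02] | shift after turn [-245.4  114.8   -1.1] t 9.1
```

```bash
python3 -c "
from h import *
st=bot.read_state();C=cam('wrist',st);M=R.from_quat(st['ee_rot']).as_matrix();P=st['position']
for v in (212,216,220):
  for d in (177,187): print(v,d,((ray(C,(281,v),P[2]-d)[0]-P)@M).round(1))
f=cv2.imread('pics/w4.png'); print(f[196:232:1,230].tolist())
print(proj(C,P+M@np.array([28,0,177])),proj(C,P+M@np.array([28,0,187])))
"
```

```text
212 177 [ 30.8   0.6 177. ]
212 187 [ 27.4   0.7 187. ]
216 177 [ 28.7   0.7 177. ]
216 187 [ 25.2   0.7 187. ]
220 177 [ 26.5   0.7 177. ]
220 187 [ 22.8   0.7 187. ]
[[138, 144, 144], [141, 147, 145], [142, 148, 146], [139, 145, 145], [142, 148, 146], [141, 146, 145], [141, 147, 145], [139, 145, 143], [140, 147, 144], [131, 137, 136], [124, 130, 128], [119, 125, 121], [119, 127, 125], [118, 126, 127], [104, 112, 113], [98, 106, 107], [120, 129, 132], [132, 146, 146], [138, 151, 154], [148, 162, 164], [165, 181, 182], [181, 197, 199], [178, 195, 197], [169, 186, 187], [164, 180, 180], [163, 179, 180], [163, 178, 181], [162, 177, 179], [162, 179, 180], [162, 178, 179], [165, 180, 181], [161, 176, 177], [163, 180, 181], [162, 180, 181], [161, 178, 179], [162, 178, 180]]
[[279.72213853 217.29406697]] [[279.79220376 211.04066508]]
```

Request:
{"method": "play_rows", "body": {"rows": [0,0,0,0,0,5.28,0,0,0,0,0,5.28,0,0,0,0,0,5.28,-0.025,0.0117,0,0,0,0,-0.025,0.0117,0,0,0,0,-0.025,0.0117,0,0,0,0,-0.025,0.0117,0,0,0,0,-0.025,0.0117,0,0,0,0,-0.025,0.0117,0,0,0,0,-0.025,0.0117,0,0,0,0,-0.025,0.0117,0,0,0,0,-0.025,0.0117,0,0,0,0]}}

```text
time_s: 10.07
position: [485.1, -303.4, 351.5]
ee_rot: [0.782, 0.623, -0.0, -0.001]
wrist_force: [0.1, -0.0, -1.4]
gripper_width: 13.3
grasp_force: 37.6
```

Request:
{"method": "play_rows", "body": {"rows": [-0.0204,0.0095,0,0,0,0,0,0,0.01,0,0,0,0,0,0.015,0,0,0,0,0,0.015,0,0,0,0,0,0.01,0,0,0,0,0,0,0,0,0,0,0,0,0,0,0,0,0,0,0,0,0]}}

```text
time_s: 10.73
position: [490.0, -323.9, 303.2]
ee_rot: [0.782, 0.623, 0.0, 0.0]
wrist_force: [-1.3, 0.8, -1.4]
gripper_width: 12.7
grasp_force: 64.1
```

```bash
python3 -c "
from h import *
goto(489.7,-324.3,245,-12.95)
C,f=snap('wrist','w5')
st=bot.read_state(); print(st['wrist_force'].round(1),st['gripper_width'])
"
```

```text
pos [ 490.  -323.9  303.2] j6 62 | turn z -0.0 tilt fix [0.03 0.02] | shift after turn [-0.4 -0.2 58.2] t 10.7
[-1.1  0.5 -1.4] 12.540494568140332
```

View pics/w5.png

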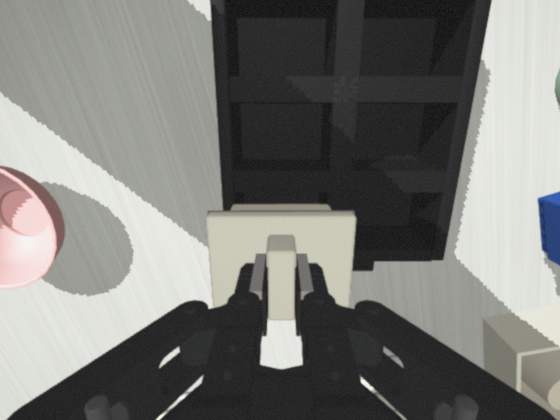

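Lid still centred (edge row 212, columns 208–355); the caddy lies straight ahead. Lowering in stages.

Request:
{"method": "play_rows", "body": {"rows": [0,0,0.004,0,0,0,0,0,0.004,0,0,0,0,0,0.004,0,0,0,0,0,0.004,0,0,0,0,0,0.004,0,0,0,0,0,0.004,0,0,0,0,0,0.003,0,0,0,0,0,0.003,0,0,0,0,0,0,0,0,0]}}

```text
time_s: 11.53
position: [489.7, -324.0, 272.0]
ee_rot: [0.782, 0.623, -0.0, -0.0]
wrist_force: [0.6, 0.1, -2.2]
gripper_width: 12.7
grasp_force: 64.2
```

Request:
{"method": "play_rows", "body": {"rows": [0,0,0.004,0,0,0,0,0,0.004,0,0,0,0,0,0.004,0,0,0,0,0,0.004,0,0,0,0,0,0.004,0,0,0,0,0,0.003,0,0,0,0,0,0.002,0,0,0,0,0,0.001,0,0,0,0,0,0,0,0,0]}}

```text
time_s: 12.28
position: [489.8, -324.1, 246.5]
ee_rot: [0.782, 0.623, -0.0, -0.0]
wrist_force: [0.3, 0.2, -0.5]
gripper_width: 12.4
grasp_force: 64.2
```

Request:
{"method": "play_rows", "body": {"rows": [0,0,0.001,0,0,0,0,0,0.001,0,0,0,0,0,0.001,0,0,0,0,0,0.001,0,0,0,0,0,0,0,0,0]}}

```text
time_s: 12.7
position: [489.7, -324.0, 244.8]
ee_rot: [0.782, 0.623, 0.0, 0.001]
wrist_force: [-8.8, 6.8, 28.3]
gripper_width: 12.6
grasp_force: 68.3
```

Request:
{"method": "play_rows", "body": {"rows": [0,0,-0.002,0,0,0,0,0,0,0,0,0,0,0,0,0,0,0,0,0,0,0,0,0,0,0,0,0,0,0,0,0,0,0,0,0], "fingers": -0.2}}

```text
time_s: 13.2
position: [489.8, -324.1, 244.5]
ee_rot: [0.782, 0.623, -0.0, -0.0]
wrist_force: [0.4, 0.3, -0.1]
gripper_width: 51.2
grasp_force: 0.0
```

Request:
{"method": "play_rows", "body": {"rows": [0,0,-0.01,0,0,0,0,0,-0.015,0,0,0,0,0,-0.015,0,0,0,0,0,-0.015,0,0,0,0,0,-0.015,0,0,0,0,0,-0.015,0,0,0,0,0,-0.015,0,0,0,0,0,-0.015,0,0,0,0,0,-0.015,0,0,0,0,0,0,0,0,0,0,0,0,0,0,0]}}

```text
time_s: 14.12
position: [489.9, -324.1, 375.6]
ee_rot: [0.782, 0.623, 0.0, 0.001]
wrist_force: [-0.0, 0.2, 0.6]
gripper_width: 51.2
grasp_force: 0.0
```

```bash
python3 -c "
from h import *
goto(531,-54.2,375,160.7)
print(bot.read_state()['wrist_force'])"
```

```text
pos [ 489.9 -324.1  375.6] j6 62 | turn z 6.33 tilt fix [0.08 0.05] | shift after turn [268.3 -50.4   0.6] t 14.1
[-0.01905958  0.16827123  0.58273595]
```

Request:
{"method": "play_rows", "body": {"rows": [0,0,0,0,0,6.33,0.0244,-0.0046,0,0,0,0,0.0244,-0.0046,0,0,0,0,0.0244,-0.0046,0,0,0,0,0.0244,-0.0046,0,0,0,0,0.0244,-0.0046,0,0,0,0,0.0244,-0.0046,0,0,0,0,0.0244,-0.0046,0,0,0,0,0.0244,-0.0046,0,0,0,0,0.0244,-0.0046,0,0,0,0,0.0244,-0.0046,0,0,0,0,0.0244,-0.0046,0,0,0,0]}}

```text
time_s: 15.12
position: [530.6, -52.7, 374.0]
ee_rot: [0.816, 0.579, -0.0, -0.0]
wrist_force: [0.8, -1.5, 0.2]
gripper_width: 51.1
grasp_force: 0.0
```

Request:
{"method": "play_rows", "body": {"rows": [0,0,0,0,0,0,0,0,0,0,0,0,0,0,0,0,0,0]}}

```text
time_s: 15.37
position: [530.7, -54.2, 374.2]
ee_rot: [0.816, 0.579, -0.0, -0.0]
wrist_force: [-0.4, -0.7, 0.3]
gripper_width: 51.2
grasp_force: 0.0
```

```bash
python3 -c "
from h import *
C,f=snap('wrist','w6')
for l in lids(f,C): print(l)
goto(531,-54.2,233,160.7)"
```

```text
(532.1, -53.4, 160.8, 77.7, 55.7, [282.0, 194.0])
(643.3, -78.3, 2.0, 78.5, 60.9, [399.0, 181.0])
(483.0, 57.1, 159.9, 78.4, 55.4, [189.0, 98.0])
(587.2, 51.3, 9.6, 77.8, 55.5, [302.0, 63.0])
(689.8, 41.1, 160.8, 90.9, 44.1, [423.0, 31.0])
pos [530.7 -54.6 374.3] j6 95 | turn z -0.02 tilt fix [-0.03  0.01] | shift after turn [  0.4   0.2 141.3] t 15.4
```

Request:
{"method": "play_rows", "body": {"rows": [0.0009,0.0006,0.016,0,0,0,0,0,0.016,0,0,0,0,0,0.016,0,0,0,0,0,0.016,0,0,0,0,0,0.016,0,0,0,0,0,0.016,0,0,0,0,0,0.016,0,0,0,0,0,0.014,0,0,0,0,0,0.01,0,0,0,0,0,0.0053,0,0,0,0,0,0,0,0,0,0,0,0,0,0,0]}}

```text
time_s: 16.42
position: [531.7, -53.9, 233.6]
ee_rot: [0.816, 0.578, -0.0, 0.0]
wrist_force: [0.4, 0.8, 0.1]
gripper_width: 51.6
grasp_force: 0.0
```

Request:
{"method": "play_rows", "body": {"rows": [0,0,0,0,0,0,0,0,0,0,0,0,0,0,0,0,0,0,0,0,0,0,0,0,0,0,0,0,0,0,0,0,0,0,0,0,0,0,0,0,0,0], "fingers": 1, "squeeze": 70}}

```text
time_s: 17.0
position: [531.7, -53.4, 234.0]
ee_rot: [0.816, 0.579, 0.0, 0.0]
wrist_force: [-1.9, -0.2, 6.2]
gripper_width: 12.2
grasp_force: 68.8
```

Request:
{"method": "play_rows", "body": {"rows": [0,0,-0.012,0,0,0,0,0,-0.012,0,0,0,0,0,-0.012,0,0,0,0,0,-0.012,0,0,0,0,0,-0.012,0,0,0,0,0,-0.012,0,0,0,0,0,-0.012,0,0,0,0,0,-0.012,0,0,0,0,0,-0.012,0,0,0,0,0,-0.012,0,0,0,0,0,0,0,0,0]}}

```text
time_s: 17.92
position: [532.0, -53.4, 355.4]
ee_rot: [0.816, 0.579, 0.001, 0.001]
wrist_force: [0.6, -0.0, -1.6]
gripper_width: 12.5
grasp_force: 68.8
```

```bash
cat >> h.py <<'E'
def heldcol():
    st=bot.read_state(); f=bot.grab_frame('wrist').astype(float)
    g=f[190:235,:,1]; e=g[:,222:240].mean(1)
    # dark line just below the lid then bright: largest rise
    k=190+int(np.argmax(np.diff(e)))
    f2=cv2.GaussianBlur(f.astype(np.float32),(0,0),.8); r=f2[:,:,0]/(f2[:,:,2]+1); row=np.where((r[235:245]>1.062).mean(0)>.6)[0]; row=row[(row>180)&(row<380)]
    print('rise row',k,e.round().astype(int)[15:35].tolist(),'(212..217 normal) sides',row.min(),row.max(),'(208..354)','w',round(st['gripper_width'],1),'F',st['wrist_force'].round(1))
E
python3 -c "
from h import *
heldcol()
goto(503.6,-263.9,353,-12.95)"
```

```text
rise row 218 [142, 139, 137, 136, 136, 135, 134, 121, 100, 108, 128, 134, 140, 154, 177, 188, 186, 183, 180, 180] (212..217 normal) sides 208 353 (208..354) w 12.5 F [ 0.6 -0.  -1.6]
pos [531.8 -53.4 354.1] j6 95 | turn z -6.34 tilt fix [ 0.11 -0.01] | shift after turn [-211.5   19.6    1.1] t 18.0
```

Request:
{"method": "play_rows", "body": {"rows": [0,0,0,0,0,-6.34,-0.0234,0.0022,0,0,0,0,-0.0234,0.0022,0,0,0,0,-0.0234,0.0022,0,0,0,0,-0.0234,0.0022,0,0,0,0,-0.0234,0.0022,0,0,0,0,-0.0234,0.0022,0,0,0,0,-0.0234,0.0022,0,0,0,0,-0.0234,0.0022,0,0,0,0,-0.0234,0.002,0,0,0,0,0,0,0.008,0,0,0,0,0,0.012,0,0,0]}}

```text
time_s: 18.97
position: [503.4, -264.1, 332.7]
ee_rot: [0.783, 0.622, 0.0, 0.0]
wrist_force: [-0.5, 0.4, -1.9]
gripper_width: 12.5
grasp_force: 68.6
```

Request:
{"method": "play_rows", "body": {"rows": [0,0,0.012,0,0,0,0,0,0.01,0,0,0,0,0,0.008,0,0,0,0,0,0,0,0,0,0,0,0,0,0,0,0,0,0,0,0,0]}}

```text
time_s: 19.47
position: [503.7, -262.9, 303.8]
ee_rot: [0.782, 0.623, 0.0, 0.0]
wrist_force: [-0.3, -0.1, -1.3]
gripper_width: 12.5
grasp_force: 68.5
```

```bash
python3 -c "
from h import *
heldcol()
goto(503.6,-263.9,246,-12.95)"
```

```text
rise row 214 [50, 69, 85, 92, 93, 98, 100, 99, 100, 123, 146, 152, 155, 167, 185, 196, 199, 201, 202, 202] (212..217 normal) sides 208 354 (208..354) w 12.5 F [-0.3 -0.1 -1.3]
pos [ 503.7 -263.   303.9] j6 67 | turn z 0.01 tilt fix [0.05 0.02] | shift after turn [-0.9  0.1 57.9] t 19.5
```

Request:
{"method": "play_rows", "body": {"rows": [0,0,0.004,0,0,0,0,0,0.004,0,0,0,0,0,0.004,0,0,0,0,0,0.004,0,0,0,0,0,0.004,0,0,0,0,0,0.004,0,0,0,0,0,0.004,0,0,0,0,0,0.003,0,0,0,0,0,0,0,0,0]}}

```text
time_s: 20.27
position: [503.4, -262.9, 271.7]
ee_rot: [0.782, 0.623, -0.0, -0.0]
wrist_force: [0.2, -0.4, -2.0]
gripper_width: 12.1
grasp_force: 68.6
```

Request:
{"method": "play_rows", "body": {"rows": [0,0,0.004,0,0,0,0,0,0.004,0,0,0,0,0,0.004,0,0,0,0,0,0.004,0,0,0,0,0,0.004,0,0,0,0,0,0.003,0,0,0,0,0,0.002,0,0,0,0,0,0.001,0,0,0,0,0,0.001,0,0,0,0,0,0.001,0,0,0,0,0,0.001,0,0,0,0,0,0,0,0,0]}}

```text
time_s: 21.27
position: [503.2, -262.8, 245.9]
ee_rot: [0.782, 0.623, 0.0, 0.001]
wrist_force: [-13.8, 7.8, 37.5]
gripper_width: 12.1
grasp_force: 73.9
```

Request:
{"method": "play_rows", "body": {"rows": [0,0,0,0,0,0]}}

```text
time_s: 21.35
position: [503.2, -262.8, 245.9]
ee_rot: [0.782, 0.623, 0.0, 0.001]
wrist_force: [-13.0, 7.7, 38.6]
gripper_width: 12.1
grasp_force: 73.9
```

Request:
{"method": "play_rows", "body": {"rows": [0,0,-0.003,0,0,0,0,0,0,0,0,0,0,0,0,0,0,0,0,0,0,0,0,0,0,0,0,0,0,0,0,0,0,0,0,0], "fingers": -0.2}}

```text
time_s: 21.85
position: [503.5, -263.0, 246.1]
ee_rot: [0.782, 0.623, -0.0, -0.0]
wrist_force: [0.1, -0.2, -0.4]
gripper_width: 51.4
grasp_force: 0.0
```

Request:
{"method": "play_rows", "body": {"rows": [0,0,-0.01,0,0,0,0,0,-0.015,0,0,0,0,0,-0.015,0,0,0,0,0,-0.015,0,0,0,0,0,-0.015,0,0,0,0,0,-0.015,0,0,0,0,0,-0.015,0,0,0,0,0,-0.015,0,0,0,0,0,-0.015,0,0,0,0,0,0,0,0,0,0,0,0,0,0,0]}}

```text
time_s: 22.77
position: [503.6, -263.1, 377.2]
ee_rot: [0.782, 0.623, 0.0, 0.001]
wrist_force: [0.4, 0.6, -0.3]
gripper_width: 51.4
grasp_force: 0.0
```

```bash
python3 -c "
from h import *
goto(482,56.3,375,160)
print(bot.read_state()['wrist_force'])"
```

```text
pos [ 503.6 -263.1  377.2] j6 67 | turn z 7.04 tilt fix [0.08 0.03] | shift after turn [ 292.7 -129.5    2.2] t 22.8
[ 0.35946099  0.60552234 -0.28770678]
```

Total 320 mm: 11 rows of (26.6, −11.8).

Request:
{"method": "play_rows", "body": {"rows": [0,0,0,0,0,7.04,0.0266,-0.0118,0,0,0,0,0.0266,-0.0118,0,0,0,0,0.0266,-0.0118,0,0,0,0,0.0266,-0.0118,0,0,0,0,0.0266,-0.0118,0,0,0,0,0.0266,-0.0118,0,0,0,0,0.0266,-0.0118,0,0,0,0,0.0266,-0.0118,0,0,0,0,0.0266,-0.0118,0,0,0,0,0.0266,-0.0118,0,0,0,0,0.0266,-0.0118,0,0,0,0]}}

```text
time_s: 23.77
position: [481.0, 57.7, 375.8]
ee_rot: [0.819, 0.574, -0.0, -0.0]
wrist_force: [0.9, -0.6, -0.4]
gripper_width: 51.2
grasp_force: 0.0
```

Request:
{"method": "play_rows", "body": {"rows": [0,0,0,0,0,0,0,0,0,0,0,0,0,0,0,0,0,0]}}

```text
time_s: 24.02
position: [481.5, 56.1, 375.9]
ee_rot: [0.819, 0.574, -0.0, -0.0]
wrist_force: [-0.2, 0.4, -0.1]
gripper_width: 51.5
grasp_force: 0.0
```

```bash
python3 -c "
from h import *
C,f=snap('wrist','w7')
for l in lids(f,C): print(l)
goto(482,56.3,233,160)"
```

```text
(530.5, -264.4, 162.8, 38.0, 33.6, [402.0, 410.0])
(640.7, -80.2, 179.8, 84.5, 74.4, [465.0, 262.0])
(482.8, 58.7, 160.1, 77.9, 55.8, [281.0, 192.0])
(586.6, 52.7, 9.5, 78.5, 57.5, [386.0, 162.0])
(301.8, 229.1, 11.7, 58.5, 6.4, [22.0, 84.0])
(693.4, 62.4, 16.9, 88.0, 64.5, [498.0, 112.0])
pos [481.6  55.7 376. ] j6 107 | turn z -0.02 tilt fix [-0.03  0.02] | shift after turn [  0.7   0.2 143. ] t 24.1
```

Request:
{"method": "play_rows", "body": {"rows": [0.0018,0,0.016,0,0,0,0,0,0.016,0,0,0,0,0,0.016,0,0,0,0,0,0.016,0,0,0,0,0,0.016,0,0,0,0,0,0.016,0,0,0,0,0,0.016,0,0,0,0,0,0.016,0,0,0,0,0,0.01,0,0,0,0,0,0.005,0,0,0,0,0,0,0,0,0,0,0,0,0,0,0]}}

```text
time_s: 25.07
position: [482.4, 57.5, 233.6]
ee_rot: [0.819, 0.573, -0.0, 0.0]
wrist_force: [-0.3, 0.1, 0.3]
gripper_width: 51.1
grasp_force: 0.0
```

Request:
{"method": "play_rows", "body": {"rows": [0,0,0,0,0,0,0,0,0,0,0,0,0,0,0,0,0,0,0,0,0,0,0,0,0,0,0,0,0,0,0,0,0,0,0,0,0,0,0,0,0,0], "fingers": 1}}

```text
time_s: 25.65
position: [482.3, 58.1, 234.0]
ee_rot: [0.819, 0.574, 0.0, 0.0]
wrist_force: [-1.7, 0.3, 7.0]
gripper_width: 11.9
grasp_force: 68.8
```

Request:
{"method": "play_rows", "body": {"rows": [0,0,-0.012,0,0,0,0,0,-0.012,0,0,0,0,0,-0.012,0,0,0,0,0,-0.012,0,0,0,0,0,-0.012,0,0,0,0,0,-0.012,0,0,0,0,0,-0.012,0,0,0,0,0,-0.012,0,0,0,0,0,-0.012,0,0,0,0,0,-0.012,0,0,0,0,0,0,0,0,0]}}

```text
time_s: 26.57
position: [482.5, 58.1, 355.3]
ee_rot: [0.819, 0.574, 0.001, 0.001]
wrist_force: [0.3, -0.4, -2.2]
gripper_width: 12.5
grasp_force: 68.8
```

```bash
python3 -c "
from h import *
heldcol()
goto(517.5,-203.5,353,-12.95)"
```

```text
rise row 217 [151, 145, 141, 138, 136, 134, 118, 90, 88, 106, 115, 120, 132, 151, 163, 160, 158, 156, 156, 156] (212..217 normal) sides 181 353 (208..354) w 12.5 F [ 0.3 -0.4 -2.2]
pos [482.4  58.1 354.1] j6 107 | turn z -7.04 tilt fix [ 0.1  -0.03] | shift after turn [-247.1   92.8    1.1] t 26.6
```

Request:
{"method": "play_rows", "body": {"rows": [0,0,0,0,0,-7.04,-0.0224,0.0084,0,0,0,0,-0.0224,0.0084,0,0,0,0,-0.0224,0.0084,0,0,0,0,-0.0224,0.0084,0,0,0,0,-0.0224,0.0084,0,0,0,0,-0.0224,0.0084,0,0,0,0,-0.0224,0.0084,0,0,0,0,-0.0224,0.0084,0,0,0,0,-0.0224,0.0084,0,0,0,0,-0.0224,0.0084,0,0,0,0,-0.0224,0.0084,0,0,0,0]}}

```text
time_s: 27.62
position: [516.9, -204.0, 352.4]
ee_rot: [0.782, 0.623, -0.0, -0.001]
wrist_force: [0.3, -0.5, -1.8]
gripper_width: 12.5
grasp_force: 68.6
```

Request:
{"method": "play_rows", "body": {"rows": [0,0,0.008,0,0,0,0,0,0.012,0,0,0,0,0,0.012,0,0,0,0,0,0.01,0,0,0,0,0,0.008,0,0,0,0,0,0,0,0,0,0,0,0,0,0,0,0,0,0,0,0,0]}}

```text
time_s: 28.28
position: [517.1, -202.7, 303.7]
ee_rot: [0.782, 0.623, 0.0, 0.0]
wrist_force: [0.3, -0.3, -1.9]
gripper_width: 12.1
grasp_force: 68.6
```

```bash
python3 -c "
from h import *
heldcol()
goto(517.5,-203.5,246,-12.95)"
```

```text
rise row 212 [52, 66, 74, 76, 80, 83, 86, 92, 117, 142, 148, 149, 163, 181, 189, 181, 170, 166, 163, 161] (212..217 normal) sides 209 354 (208..354) w 12.1 F [ 0.3 -0.3 -1.9]
pos [ 517.2 -202.8  303.9] j6 73 | turn z 0.0 tilt fix [0.04 0.01] | shift after turn [-0.6  0.5 57.9] t 28.3
```

Within 0.6 mm as intended; I'll add 0.5 in y while lowering.

Request:
{"method": "play_rows", "body": {"rows": [0,0.0004,0.004,0,0,0,0,0,0.004,0,0,0,0,0,0.004,0,0,0,0,0,0.004,0,0,0,0,0,0.004,0,0,0,0,0,0.004,0,0,0,0,0,0.004,0,0,0,0,0,0.003,0,0,0,0,0,0,0,0,0]}}

```text
time_s: 29.08
position: [517.3, -202.8, 271.7]
ee_rot: [0.782, 0.623, -0.0, -0.0]
wrist_force: [0.6, -0.3, -0.4]
gripper_width: 12.6
grasp_force: 68.7
```

Request:
{"method": "play_rows", "body": {"rows": [0,0,0.004,0,0,0,0,0,0.004,0,0,0,0,0,0.004,0,0,0,0,0,0.004,0,0,0,0,0,0.004,0,0,0,0,0,0.003,0,0,0,0,0,0.002,0,0,0,0,0,0.001,0,0,0,0,0,0.001,0,0,0,0,0,0.001,0,0,0,0,0,0.001,0,0,0,0,0,0,0,0,0]}}

```text
time_s: 30.08
position: [517.1, -202.7, 245.9]
ee_rot: [0.782, 0.623, 0.0, 0.001]
wrist_force: [-13.7, 7.0, 39.3]
gripper_width: 12.1
grasp_force: 74.2
```

Request:
{"method": "play_rows", "body": {"rows": [0,0,-0.003,0,0,0,0,0,0,0,0,0,0,0,0,0,0,0,0,0,0,0,0,0,0,0,0,0,0,0,0,0,0,0,0,0], "fingers": -0.2}}

```text
time_s: 30.58
position: [517.4, -202.9, 246.1]
ee_rot: [0.782, 0.623, -0.0, -0.0]
wrist_force: [0.8, 0.0, -0.5]
gripper_width: 51.5
grasp_force: 0.0
```

Request:
{"method": "play_rows", "body": {"rows": [0,0,-0.01,0,0,0,0,0,-0.015,0,0,0,0,0,-0.015,0,0,0,0,0,-0.015,0,0,0,0,0,-0.015,0,0,0,0,0,-0.015,0,0,0,0,0,-0.015,0,0,0,0,0,-0.015,0,0,0,0,0,-0.015,0,0,0,0,0,0,0,0,0,0,0,0,0,0,0]}}

```text
time_s: 31.5
position: [517.5, -202.9, 377.2]
ee_rot: [0.782, 0.623, 0.0, 0.001]
wrist_force: [-0.3, 0.6, -0.5]
gripper_width: 51.4
grasp_force: 0.0
```

```bash
python3 -c "
from h import *
goto(643,-79.5,375,2)"
```

```text
pos [ 517.5 -202.9  377.2] j6 73 | turn z -14.95 tilt fix [0.09 0.03] | shift after turn [119.  129.7   2.2] t 31.5
```

Three rows of −4.98°, then 8 rows of (14.9, 16.2).

Request:
{"method": "play_rows", "body": {"rows": [0,0,0,0,0,-4.98,0,0,0,0,0,-4.98,0,0,0,0,0,-4.99,0.0149,0.0162,0,0,0,0,0.0149,0.0162,0,0,0,0,0.0149,0.0162,0,0,0,0,0.0149,0.0162,0,0,0,0,0.0149,0.0162,0,0,0,0,0.0149,0.0162,0,0,0,0,0.0149,0.0162,0,0,0,0,0.0149,0.0162,0,0,0,0]}}

```text
time_s: 32.42
position: [643.3, -78.4, 375.5]
ee_rot: [0.695, 0.719, -0.0, -0.001]
wrist_force: [-0.7, -0.4, -0.6]
gripper_width: 51.2
grasp_force: 0.0
```

Request:
{"method": "play_rows", "body": {"rows": [0,0,0,0,0,0,0,0,0,0,0,0,0,0,0,0,0,0]}}

```text
time_s: 32.67
position: [642.5, -79.5, 375.7]
ee_rot: [0.695, 0.719, -0.0, -0.001]
wrist_force: [-0.4, 0.1, 0.2]
gripper_width: 51.1
grasp_force: 0.0
```

```bash
python3 -c "
from h import *
C,f=snap('wrist','w8')
for l in lids(f,C): print(l)
goto(643,-79.5,233,2)"
```

```text
(501.3, -345.7, 57.8, 106.2, 44.7, [161.0, 396.0])
(509.1, -200.3, 167.1, 67.5, 49.1, [156.0, 296.0])
(644.2, -79.1, 2.1, 77.6, 55.0, [283.0, 195.0])
(588.0, 50.8, 9.5, 77.6, 55.9, [222.0, 45.0])
(698.9, 61.1, 17.4, 78.0, 55.8, [354.0, 37.0])
pos [642.3 -79.7 376. ] j6 74 | turn z -0.03 tilt fix [-0.05 -0.  ] | shift after turn [  0.2   0.7 143. ] t 32.7
```

Request:
{"method": "play_rows", "body": {"rows": [0,0.0011,0.016,0,0,0,0,0,0.016,0,0,0,0,0,0.016,0,0,0,0,0,0.016,0,0,0,0,0,0.016,0,0,0,0,0,0.016,0,0,0,0,0,0.016,0,0,0,0,0,0.016,0,0,0,0,0,0.01,0,0,0,0,0,0.005,0,0,0,0,0,0,0,0,0,0,0,0,0,0,0]}}

```text
time_s: 33.72
position: [643.9, -79.5, 233.9]
ee_rot: [0.695, 0.719, 0.0, 0.0]
wrist_force: [0.1, 0.1, -0.0]
gripper_width: 50.9
grasp_force: 0.0
```

Request:
{"method": "play_rows", "body": {"rows": [0,0,0,0,0,0,0,0,0,0,0,0,0,0,0,0,0,0,0,0,0,0,0,0,0,0,0,0,0,0,0,0,0,0,0,0,0,0,0,0,0,0], "fingers": 1}}

```text
time_s: 34.3
position: [644.0, -79.2, 234.0]
ee_rot: [0.695, 0.719, 0.0, 0.0]
wrist_force: [-1.7, -0.4, 6.1]
gripper_width: 12.2
grasp_force: 68.6
```

Request:
{"method": "play_rows", "body": {"rows": [0,0,-0.012,0,0,0,0,0,-0.012,0,0,0,0,0,-0.012,0,0,0,0,0,-0.012,0,0,0,0,0,-0.012,0,0,0,0,0,-0.012,0,0,0,0,0,-0.012,0,0,0,0,0,-0.012,0,0,0,0,0,-0.012,0,0,0,0,0,-0.012,0,0,0,0,0,0,0,0,0]}}

```text
time_s: 35.22
position: [644.2, -79.3, 355.5]
ee_rot: [0.695, 0.719, 0.001, 0.001]
wrist_force: [-0.1, -0.6, -0.6]
gripper_width: 12.8
grasp_force: 68.7
```

```bash
python3 -c "
from h import *
heldcol()
goto(599.3,-222.3,353,-12.95)"
```

```text
rise row 213 [140, 140, 140, 140, 140, 140, 139, 120, 106, 131, 148, 153, 163, 182, 196, 196, 190, 183, 181, 181] (212..217 normal) sides 208 353 (208..354) w 12.8 F [-0.1 -0.6 -0.6]
pos [644.1 -79.2 354.1] j6 74 | turn z 14.95 tilt fix [0.1  0.03] | shift after turn [-149.5  -11.6    1.1] t 35.3
```

Request:
{"method": "play_rows", "body": {"rows": [0,0,0,0,0,4.98,0,0,0,0,0,4.98,0,0,0,0,0,4.99,-0.0186,-0.0014,0,0,0,0,-0.0186,-0.0014,0,0,0,0,-0.0186,-0.0014,0,0,0,0,-0.0186,-0.0014,0,0,0,0,-0.0186,-0.0014,0,0,0,0,-0.0186,-0.0014,0,0,0,0,-0.0186,-0.0014,0,0,0,0,-0.0186,-0.0014,0,0,0,0,0,0,0,0,0,0]}}

```text
time_s: 36.27
position: [598.7, -224.3, 352.2]
ee_rot: [0.783, 0.622, -0.001, -0.0]
wrist_force: [-0.3, -0.4, -0.5]
gripper_width: 12.5
grasp_force: 68.5
```

Request:
{"method": "play_rows", "body": {"rows": [0,0,0.008,0,0,0,0,0,0.012,0,0,0,0,0,0.012,0,0,0,0,0,0.01,0,0,0,0,0,0.008,0,0,0,0,0,0,0,0,0,0,0,0,0,0,0,0,0,0,0,0,0]}}

```text
time_s: 36.93
position: [599.8, -221.6, 303.8]
ee_rot: [0.782, 0.623, 0.0, 0.0]
wrist_force: [-0.2, -0.1, -1.2]
gripper_width: 12.5
grasp_force: 68.5
```

```bash
python3 -c "
from h import *
heldcol()
goto(599.3,-222.3,246,-12.95)"
```

```text
rise row 213 [37, 60, 70, 75, 79, 81, 84, 91, 105, 132, 147, 154, 165, 185, 201, 204, 199, 196, 195, 195] (212..217 normal) sides 181 353 (208..354) w 12.5 F [-0.2 -0.1 -1.2]
pos [ 599.8 -221.7  304. ] j6 75 | turn z 0.0 tilt fix [0.05 0.01] | shift after turn [-0.7 -0.4 58. ] t 37.0
```

Good. Lower to the check height.

Request:
{"method": "play_rows", "body": {"rows": [0,-0.0003,0.004,0,0,0,0,0,0.004,0,0,0,0,0,0.004,0,0,0,0,0,0.004,0,0,0,0,0,0.004,0,0,0,0,0,0.004,0,0,0,0,0,0.004,0,0,0,0,0,0.003,0,0,0,0,0,0,0,0,0]}}

```text
time_s: 37.73
position: [599.2, -221.6, 271.6]
ee_rot: [0.782, 0.623, -0.0, -0.0]
wrist_force: [-0.1, -0.3, -2.3]
gripper_width: 12.3
grasp_force: 68.6
```

Request:
{"method": "play_rows", "body": {"rows": [0,0,0.004,0,0,0,0,0,0.004,0,0,0,0,0,0.004,0,0,0,0,0,0.004,0,0,0,0,0,0.004,0,0,0,0,0,0.003,0,0,0,0,0,0.002,0,0,0,0,0,0.001,0,0,0,0,0,0.001,0,0,0,0,0,0.001,0,0,0,0,0,0.001,0,0,0,0,0,0,0,0,0]}}

```text
time_s: 38.73
position: [599.0, -221.4, 245.9]
ee_rot: [0.782, 0.623, 0.0, 0.001]
wrist_force: [-13.0, 6.2, 30.7]
gripper_width: 11.9
grasp_force: 72.9
```

Request:
{"method": "play_rows", "body": {"rows": [0,0,-0.003,0,0,0,0,0,0,0,0,0,0,0,0,0,0,0,0,0,0,0,0,0,0,0,0,0,0,0,0,0,0,0,0,0], "fingers": -0.2}}

```text
time_s: 39.23
position: [599.3, -221.7, 246.1]
ee_rot: [0.782, 0.623, -0.0, -0.0]
wrist_force: [-0.2, -0.3, -0.2]
gripper_width: 51.3
grasp_force: 0.0
```

Request:
{"method": "play_rows", "body": {"rows": [0,0,-0.01,0,0,0,0,0,-0.015,0,0,0,0,0,-0.015,0,0,0,0,0,-0.015,0,0,0,0,0,-0.015,0,0,0,0,0,-0.015,0,0,0,0,0,-0.015,0,0,0,0,0,-0.015,0,0,0,0,0,-0.015,0,0,0,0,0,0,0,0,0,0,0,0,0,0,0]}}

```text
time_s: 40.15
position: [599.4, -221.7, 377.2]
ee_rot: [0.782, 0.623, 0.0, 0.001]
wrist_force: [-1.0, -0.2, -0.8]
gripper_width: 51.6
grasp_force: 0.0
```

```bash
python3 -c "
from h import *
goto(587.5,50.4,375,9.5)"
```

```text
pos [ 599.4 -221.7  377.2] j6 75 | turn z -22.45 tilt fix [0.09 0.02] | shift after turn [270.3  33.2   2.2] t 40.1
```

Request:
{"method": "play_rows", "body": {"rows": [0,0,0,0,0,-5.61,0,0,0,0,0,-5.61,0,0,0,0,0,-5.61,0,0,0,0,0,-5.62,0.027,0.0033,0,0,0,0,0.027,0.0033,0,0,0,0,0.027,0.0033,0,0,0,0,0.027,0.0033,0,0,0,0,0.027,0.0033,0,0,0,0,0.027,0.0033,0,0,0,0,0.027,0.0033,0,0,0,0,0.027,0.0033,0,0,0,0]}}

```text
time_s: 41.15
position: [589.3, -2.9, 375.6]
ee_rot: [0.646, 0.763, -0.0, -0.001]
wrist_force: [-0.3, 0.0, 0.1]
gripper_width: 51.0
grasp_force: 0.0
```

Request:
{"method": "play_rows", "body": {"rows": [0.027,0.0033,0,0,0,0,0.027,0.0033,0,0,0,0,0,0,0,0,0,0,0,0,0,0,0,0,0,0,0,0,0,0]}}

```text
time_s: 41.57
position: [587.3, 49.9, 375.8]
ee_rot: [0.646, 0.763, -0.0, -0.0]
wrist_force: [0.3, -0.3, -0.1]
gripper_width: 51.0
grasp_force: 0.0
```

```bash
python3 -c "
from h import *
C,f=snap('wrist','w9')
for l in lids(f,C): print(l)
goto(587.5,50.4,233,9.5)"
```

```text
(486.9, -231.3, 77.0, 99.0, 32.7, [164.0, 396.0])
(698.4, 63.2, 16.9, 78.6, 59.5, [394.0, 200.0])
(587.4, 52.6, 9.6, 77.6, 55.8, [281.0, 192.0])
(744.1, 199.7, 20.3, 21.1, 19.2, [490.0, 58.0])
(737.1, 234.5, 9.5, 23.8, 15.0, [497.0, 11.0])
(696.8, 230.0, 17.4, 31.7, 12.6, [449.0, 8.0])
pos [587.3  49.4 375.9] j6 77 | turn z -0.03 tilt fix [-0.04  0.01] | shift after turn [  0.9   0.3 142.9] t 41.6
```

Request:
{"method": "play_rows", "body": {"rows": [0.0017,0.0004,0.016,0,0,0,0,0,0.016,0,0,0,0,0,0.016,0,0,0,0,0,0.016,0,0,0,0,0,0.016,0,0,0,0,0,0.016,0,0,0,0,0,0.016,0,0,0,0,0,0.016,0,0,0,0,0,0.01,0,0,0,0,0,0.005,0,0,0,0,0,0,0,0,0,0,0,0,0,0,0]}}

```text
time_s: 42.62
position: [587.6, 51.5, 233.8]
ee_rot: [0.646, 0.763, 0.0, 0.0]
wrist_force: [0.0, -0.3, -0.3]
gripper_width: 50.8
grasp_force: 0.0
```

Request:
{"method": "play_rows", "body": {"rows": [0,0,0,0,0,0,0,0,0,0,0,0,0,0,0,0,0,0,0,0,0,0,0,0,0,0,0,0,0,0,0,0,0,0,0,0,0,0,0,0,0,0], "fingers": 1}}

```text
time_s: 43.2
position: [587.5, 51.9, 233.9]
ee_rot: [0.646, 0.763, 0.0, 0.0]
wrist_force: [-0.6, -0.2, 6.6]
gripper_width: 12.7
grasp_force: 69.2
```

Request:
{"method": "play_rows", "body": {"rows": [0,0,-0.012,0,0,0,0,0,-0.012,0,0,0,0,0,-0.012,0,0,0,0,0,-0.012,0,0,0,0,0,-0.012,0,0,0,0,0,-0.012,0,0,0,0,0,-0.012,0,0,0,0,0,-0.012,0,0,0,0,0,-0.012,0,0,0,0,0,-0.012,0,0,0,0,0,0,0,0,0]}}

```text
time_s: 44.12
position: [587.7, 51.9, 355.3]
ee_rot: [0.646, 0.763, 0.001, 0.001]
wrist_force: [0.4, -0.1, -2.9]
gripper_width: 12.3
grasp_force: 68.7
```

```bash
python3 -c "
from h import *
heldcol()
goto(585.4,-282.7,353,-12.95)"
```

```text
rise row 212 [127, 127, 127, 128, 126, 115, 95, 108, 130, 137, 142, 154, 173, 180, 174, 165, 160, 160, 160, 160] (212..217 normal) sides 208 364 (208..354) w 12.3 F [ 0.4 -0.1 -2.9]
pos [587.6  51.9 354. ] j6 78 | turn z 22.45 tilt fix [0.09 0.02] | shift after turn [-326.5   72.8    1. ] t 44.2
```

Request:
{"method": "play_rows", "body": {"rows": [0,0,0,0,0,5.61,0,0,0,0,0,5.61,0,0,0,0,0,5.61,0,0,0,0,0,5.62,-0.0272,0.0061,0,0,0,0,-0.0272,0.0061,0,0,0,0,-0.0272,0.0061,0,0,0,0,-0.0272,0.0061,0,0,0,0,-0.0272,0.0061,0,0,0,0,-0.0272,0.0061,0,0,0,0,-0.0272,0.006,0,0,0,0,-0.0272,0.006,0,0,0,0]}}

```text
time_s: 45.17
position: [585.7, -172.4, 352.2]
ee_rot: [0.782, 0.623, -0.0, -0.001]
wrist_force: [0.4, 0.2, -2.5]
gripper_width: 12.5
grasp_force: 68.6
```

Request:
{"method": "play_rows", "body": {"rows": [-0.0272,0.006,0,0,0,0,-0.0272,0.0061,0,0,0,0,-0.0272,0.0061,0,0,0,0,-0.0272,0.0061,0,0,0,0,0,0,0.008,0,0,0,0,0,0.012,0,0,0,0,0,0.012,0,0,0,0,0,0.01,0,0,0,0,0,0.008,0,0,0,0,0,0,0,0,0,0,0,0,0,0,0,0,0,0,0,0,0]}}

```text
time_s: 46.17
position: [585.5, -282.5, 303.9]
ee_rot: [0.782, 0.623, 0.0, 0.0]
wrist_force: [-0.9, 0.5, -2.1]
gripper_width: 12.3
grasp_force: 68.5
```

```bash
python3 -c "
from h import *
heldcol()
goto(585.4,-282.7,246,-12.95)"
```

```text
rise row 211 [45, 51, 53, 55, 57, 58, 61, 78, 94, 97, 102, 108, 121, 128, 130, 131, 131, 132, 132, 131] (212..217 normal) sides 181 353 (208..354) w 12.3 F [-0.9  0.5 -2.1]
pos [ 585.5 -282.6  304. ] j6 70 | turn z 0.0 tilt fix [0.06 0.02] | shift after turn [-0.1 -0.1 58. ] t 46.2
```

Request:
{"method": "play_rows", "body": {"rows": [0,0,0.004,0,0,0,0,0,0.004,0,0,0,0,0,0.004,0,0,0,0,0,0.004,0,0,0,0,0,0.004,0,0,0,0,0,0.004,0,0,0,0,0,0.004,0,0,0,0,0,0.003,0,0,0,0,0,0,0,0,0]}}

```text
time_s: 46.97
position: [585.2, -282.5, 271.6]
ee_rot: [0.782, 0.623, -0.0, -0.0]
wrist_force: [-0.4, -0.0, -3.0]
gripper_width: 12.5
grasp_force: 68.6
```

Request:
{"method": "play_rows", "body": {"rows": [0,0,0.004,0,0,0,0,0,0.004,0,0,0,0,0,0.004,0,0,0,0,0,0.004,0,0,0,0,0,0.004,0,0,0,0,0,0.003,0,0,0,0,0,0.002,0,0,0,0,0,0.001,0,0,0,0,0,0.001,0,0,0,0,0,0.001,0,0,0,0,0,0.001,0,0,0,0,0,0,0,0,0]}}

```text
time_s: 47.97
position: [585.0, -282.4, 245.8]
ee_rot: [0.782, 0.623, 0.0, 0.001]
wrist_force: [-11.7, 6.3, 28.5]
gripper_width: 12.1
grasp_force: 72.6
```

Request:
{"method": "play_rows", "body": {"rows": [0,0,-0.003,0,0,0,0,0,0,0,0,0,0,0,0,0,0,0,0,0,0,0,0,0,0,0,0,0,0,0,0,0,0,0,0,0], "fingers": -0.2}}

```text
time_s: 48.47
position: [585.3, -282.6, 246.1]
ee_rot: [0.782, 0.623, -0.0, -0.0]
wrist_force: [0.6, 0.3, -0.9]
gripper_width: 51.2
grasp_force: 0.0
```

Request:
{"method": "play_rows", "body": {"rows": [0,0,-0.01,0,0,0,0,0,-0.015,0,0,0,0,0,-0.015,0,0,0,0,0,-0.015,0,0,0,0,0,-0.015,0,0,0,0,0,-0.015,0,0,0,0,0,-0.015,0,0,0,0,0,-0.015,0,0,0,0,0,-0.015,0,0,0,0,0,0,0,0,0,0,0,0,0,0,0]}}

```text
time_s: 49.38
position: [585.4, -282.7, 377.2]
ee_rot: [0.782, 0.623, 0.0, 0.001]
wrist_force: [-0.5, -0.4, 0.2]
gripper_width: 51.6
grasp_force: 0.0
```

```bash
python3 -c "
from h import *
goto(698.6,60.5,375,17.4)"
```

```text
pos [ 585.4 -282.7  377.2] j6 70 | turn z -30.36 tilt fix [0.09 0.03] | shift after turn [293.6 210.7   2.2] t 49.4
```

Request:
{"method": "play_rows", "body": {"rows": [0,0,0,0,0,-6.07,0,0,0,0,0,-6.07,0,0,0,0,0,-6.07,0,0,0,0,0,-6.07,0,0,0,0,0,-6.08,0.0245,0.0176,0,0,0,0,0.0245,0.0176,0,0,0,0,0.0245,0.0176,0,0,0,0,0.0245,0.0176,0,0,0,0,0.0245,0.0176,0,0,0,0,0.0245,0.0176,0,0,0,0,0.0245,0.0176,0,0,0,0]}}

```text
time_s: 50.38
position: [651.7, -80.6, 375.5]
ee_rot: [0.592, 0.806, -0.0, -0.001]
wrist_force: [0.5, 0.5, -0.3]
gripper_width: 51.2
grasp_force: 0.0
```

Request:
{"method": "play_rows", "body": {"rows": [0.0245,0.0175,0,0,0,0,0.0245,0.0175,0,0,0,0,0.0245,0.0175,0,0,0,0,0.0245,0.0175,0,0,0,0,0.0245,0.0175,0,0,0,0,0,0,0,0,0,0,0,0,0,0,0,0,0,0,0,0,0,0]}}

```text
time_s: 51.05
position: [698.3, 60.8, 375.6]
ee_rot: [0.592, 0.806, -0.0, -0.0]
wrist_force: [-0.8, -0.6, -0.6]
gripper_width: 50.9
grasp_force: 0.0
```

```bash
python3 -c "
from h import *
C,f=snap('wrist','w10')
for l in lids(f,C): print(l)
goto(698.6,60.5,233,17.4)"
```

```text
(621.5, -248.7, 72.8, 88.2, 31.0, [149.0, 403.0])
(486.1, -242.7, 74.0, 136.8, 46.6, [40.0, 374.0])
(699.4, 62.9, 17.5, 77.8, 55.9, [282.0, 193.0])
(698.2, 211.3, 107.5, 26.5, 22.8, [335.0, 29.0])
(759.0, 242.8, 28.8, 62.6, 22.9, [417.0, 13.0])
(717.0, 222.6, 103.5, 33.1, 19.7, [361.0, 22.0])
pos [698.2  60.3 375.9] j6 71 | turn z -0.02 tilt fix [-0.05 -0.01] | shift after turn [1.000e-01 4.000e-01 1.429e+02] t 51.1
```

Request:
{"method": "play_rows", "body": {"rows": [0.0008,0.0014,0.016,0,0,0,0,0,0.016,0,0,0,0,0,0.016,0,0,0,0,0,0.016,0,0,0,0,0,0.016,0,0,0,0,0,0.016,0,0,0,0,0,0.016,0,0,0,0,0,0.016,0,0,0,0,0,0.01,0,0,0,0,0,0.005,0,0,0,0,0,0,0,0,0,0,0,0,0,0,0]}}

```text
time_s: 52.1
position: [699.6, 61.7, 234.0]
ee_rot: [0.592, 0.806, 0.0, 0.0]
wrist_force: [1.1, -0.4, 0.4]
gripper_width: 51.5
grasp_force: 0.0
```

Request:
{"method": "play_rows", "body": {"rows": [0,0,0,0,0,0,0,0,0,0,0,0,0,0,0,0,0,0,0,0,0,0,0,0,0,0,0,0,0,0,0,0,0,0,0,0,0,0,0,0,0,0], "fingers": 1}}

```text
time_s: 52.68
position: [699.6, 62.2, 234.0]
ee_rot: [0.592, 0.806, 0.0, 0.0]
wrist_force: [-1.3, -0.3, 5.6]
gripper_width: 12.5
grasp_force: 68.9
```

Request:
{"method": "play_rows", "body": {"rows": [0,0,-0.012,0,0,0,0,0,-0.012,0,0,0,0,0,-0.012,0,0,0,0,0,-0.012,0,0,0,0,0,-0.012,0,0,0,0,0,-0.012,0,0,0,0,0,-0.012,0,0,0,0,0,-0.012,0,0,0,0,0,-0.012,0,0,0,0,0,-0.012,0,0,0,0,0,0,0,0,0]}}

```text
time_s: 53.6
position: [699.8, 62.2, 355.4]
ee_rot: [0.592, 0.806, 0.001, 0.001]
wrist_force: [-0.1, -0.4, -1.2]
gripper_width: 12.2
grasp_force: 68.7
```

```bash
python3 -c "
from h import *
heldcol()
goto(571.5,-343.1,353,-12.95)"
```

```text
rise row 212 [135, 136, 136, 136, 135, 128, 109, 110, 135, 147, 153, 165, 185, 194, 189, 179, 173, 171, 172, 172] (212..217 normal) sides 208 353 (208..354) w 12.2 F [-0.1 -0.4 -1.2]
pos [699.7  62.2 354. ] j6 71 | turn z 30.36 tilt fix [0.08 0.03] | shift after turn [-423.7  -34.1    1. ] t 53.6
```

Request:
{"method": "play_rows", "body": {"rows": [0,0,0,0,0,6.07,0,0,0,0,0,6.07,0,0,0,0,0,6.07,0,0,0,0,0,6.07,0,0,0,0,0,6.08,-0.0265,-0.0021,0,0,0,0,-0.0265,-0.0021,0,0,0,0,-0.0265,-0.0021,0,0,0,0,-0.0265,-0.0021,0,0,0,0,-0.0265,-0.0021,0,0,0,0,-0.0265,-0.0021,0,0,0,0,-0.0265,-0.0021,0,0,0,0]}}

```text
time_s: 54.65
position: [642.9, -116.4, 352.2]
ee_rot: [0.782, 0.623, -0.0, -0.001]
wrist_force: [0.5, 0.5, -1.9]
gripper_width: 12.3
grasp_force: 68.6
```

Request:
{"method": "play_rows", "body": {"rows": [-0.0265,-0.0021,0,0,0,0,-0.0265,-0.0021,0,0,0,0,-0.0265,-0.0021,0,0,0,0,-0.0265,-0.0021,0,0,0,0,-0.0265,-0.0021,0,0,0,0,-0.0265,-0.0022,0,0,0,0,-0.0265,-0.0022,0,0,0,0,-0.0265,-0.0022,0,0,0,0,-0.0264,-0.0022,0,0,0,0,0,0,0,0,0,0,0,0,0.01,0,0,0,0,0,0.01,0,0,0]}}

```text
time_s: 55.65
position: [571.4, -343.0, 332.0]
ee_rot: [0.782, 0.623, 0.0, -0.0]
wrist_force: [-0.2, 0.5, -2.2]
gripper_width: 12.5
grasp_force: 68.8
```

Request:
{"method": "play_rows", "body": {"rows": [0,0,0.012,0,0,0,0,0,0.01,0,0,0,0,0,0.008,0,0,0,0,0,0,0,0,0,0,0,0,0,0,0,0,0,0,0,0,0]}}

```text
time_s: 56.15
position: [571.6, -343.2, 303.7]
ee_rot: [0.782, 0.623, 0.0, 0.0]
wrist_force: [0.0, 0.6, -1.5]
gripper_width: 12.4
grasp_force: 68.5
```

```bash
python3 -c "
from h import *
heldcol()
goto(571.5,-343.1,246,-12.95)"
```

```text
rise row 212 [44, 51, 53, 58, 57, 61, 64, 79, 95, 102, 104, 111, 123, 132, 134, 136, 137, 137, 137, 136] (212..217 normal) sides 181 353 (208..354) w 12.4 F [ 0.   0.6 -1.5]
pos [ 571.6 -343.3  304. ] j6 65 | turn z 0.01 tilt fix [0.05 0.02] | shift after turn [ 0.2 -0.1 58. ] t 56.2
```

Request:
{"method": "play_rows", "body": {"rows": [0.0002,0,0.004,0,0,0,0,0,0.004,0,0,0,0,0,0.004,0,0,0,0,0,0.004,0,0,0,0,0,0.004,0,0,0,0,0,0.004,0,0,0,0,0,0.004,0,0,0,0,0,0.003,0,0,0,0,0,0,0,0,0]}}

```text
time_s: 56.95
position: [571.3, -343.1, 271.6]
ee_rot: [0.782, 0.623, -0.0, -0.0]
wrist_force: [-0.7, 0.2, -2.2]
gripper_width: 12.6
grasp_force: 68.6
```

Request:
{"method": "play_rows", "body": {"rows": [0,0,0.004,0,0,0,0,0,0.004,0,0,0,0,0,0.004,0,0,0,0,0,0.004,0,0,0,0,0,0.004,0,0,0,0,0,0.003,0,0,0,0,0,0.002,0,0,0,0,0,0.001,0,0,0,0,0,0.001,0,0,0,0,0,0.001,0,0,0,0,0,0.001,0,0,0,0,0,0,0,0,0]}}

```text
time_s: 57.95
position: [571.1, -342.9, 245.9]
ee_rot: [0.782, 0.623, 0.0, 0.001]
wrist_force: [-11.4, 6.7, 27.8]
gripper_width: 12.2
grasp_force: 72.5
```

Request:
{"method": "play_rows", "body": {"rows": [0,0,-0.003,0,0,0,0,0,0,0,0,0,0,0,0,0,0,0,0,0,0,0,0,0,0,0,0,0,0,0,0,0,0,0,0,0], "fingers": -0.2}}

```text
time_s: 58.45
position: [571.4, -343.2, 246.1]
ee_rot: [0.782, 0.623, -0.0, -0.0]
wrist_force: [0.5, -0.3, -0.1]
gripper_width: 51.3
grasp_force: 0.0
```

Request:
{"method": "play_rows", "body": {"rows": [0,0,-0.01,0,0,0,0,0,-0.02,0,0,0,0,0,-0.02,0,0,0,0,0,-0.02,0,0,0,0,0,-0.02,0,0,0,0,0,-0.02,0,0,0,0,0,-0.02,0,0,0,0,0,-0.02,0,0,0,0,0,-0.02,0,0,0,0,0,-0.02,0,0,0,0,0,0,0,0,0]}}

```text
time_s: 59.37
position: [571.3, -343.1, 440.9]
ee_rot: [0.782, 0.623, 0.001, 0.003]
wrist_force: [-0.5, 0.0, -0.4]
gripper_width: 51.4
grasp_force: 0.0
```

```bash
python3 -c "
from h import *
C,f=snap('scene','s1')
g=cv2.resize(f[150:400,150:450],(720,600),interpolation=cv2.INTER_CUBIC); cv2.imwrite('pics/s1c.png',g[:,:,::-1])
print(bot.read_state()['position'],bot.read_state()['joints'].round(2))"
```

```text
[ 571.41992626 -343.16287616  438.84006438] [-0.66  0.52  0.45  1.5  -0.    1.13]
```

View pics/s1c.png

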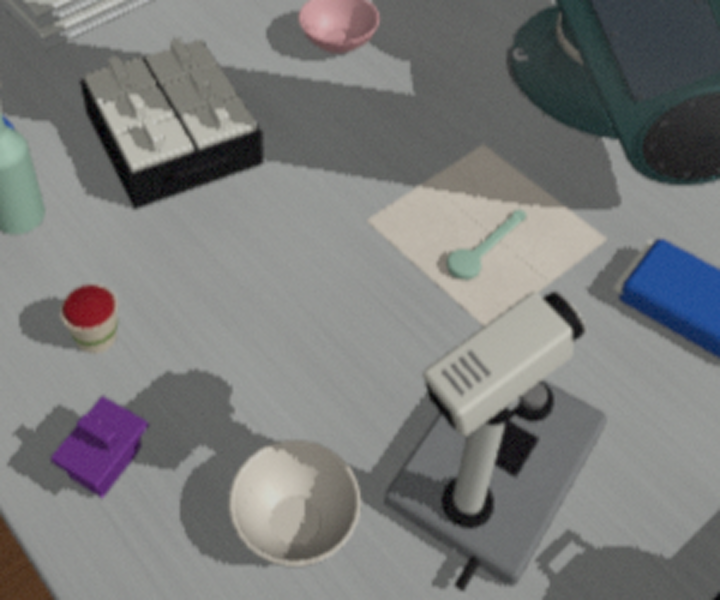

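All six tubs are seated in the caddy and the bystanders haven't moved. Next I'll look at the camera from above with the wrist camera. First I'll triangulate the head from the scene and top views.

```bash
python3 - <<'E'
from h import *
s=cam('scene'); 
# crop px -> full scene px
g=lambda u,v:(u/2.4+150,v/2.4+150)
C,f=snap('top','t3')
b=cv2.resize(f[130:250,130:250],(600,600),interpolation=cv2.INTER_CUBIC); cv2.imwrite('pics/t3c.png',b[:,:,::-1])
goto(600,250,520,79)
goto(640,305,520,79)
E
```

```text
pos [ 571.4 -343.1  437.3] j6 65 | turn z 88.05 tilt fix [0.09 0.04] | shift after turn [ -85.1 -587.7  -82.7] t 59.5
pos [ 571.4 -343.1  437.3] j6 65 | turn z 88.05 tilt fix [0.09 0.04] | shift after turn [ -56.3 -649.3  -82.7] t 59.5
```

View pics/t3c.png

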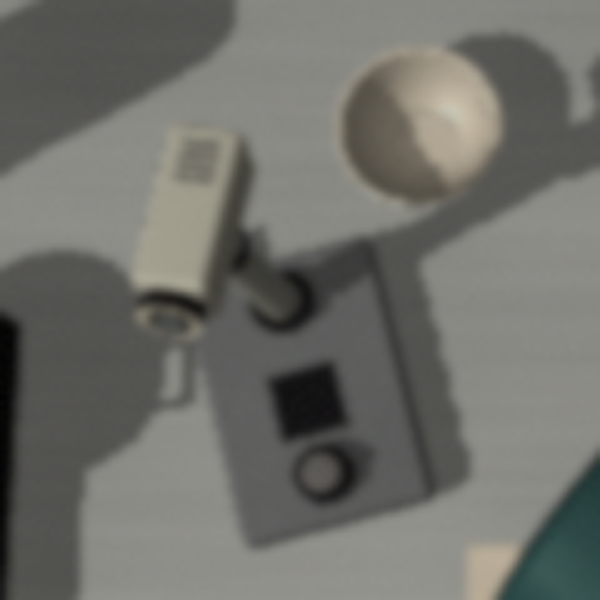

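The top crop (5x) shows the column foot at (281,302) and the button at (325,472). The head's top runs from its back edge at (207,130) to its front edge at (172,290), with the vents at (197,160) and the lens at the lower end. I'll triangulate these with the scene view.

```bash
python3 - <<'E'
from h import *
s,t=cam('scene'),cam('top')
def tri(pt,ps):
    A=[];o=[]
    L=[]
    for C,p in((t,pt),(s,ps)):
        d=ray(C,p,0)[0]-C[2]; L.append((C[2],d/np.linalg.norm(d)))
    M=sum(np.eye(3)-np.outer(d,d) for _,d in L); b=sum((np.eye(3)-np.outer(d,d))@o for o,d in L); X=np.linalg.solve(M,b)
    return X.round(1),[np.linalg.norm(np.cross(X-o,d)).round(1) for o,d in L]
T=lambda u,v:(u/5+130,v/5+130); S=lambda u,v:(u/2.4+150,v/2.4+150)
for n,a,b in [('vent',(197,160),(465,371)),('front',(172,290),(560,318)),('back',(207,130),(445,403)),('btn',(325,470),(536,398)),('colfoot',(281,302),(467,502))]: print(n,*tri(T(*a),S(*b)))
print('col z36',ray(t,T(281,302),36),'btn z40',ray(t,T(323,472),38), 'base corners',ray(t,[T(250,548),T(435,497),T(372,238)],30).round(1))
E
```

```text
vent [655.1 317.9 289.1] [np.float64(1.3), np.float64(1.3)]
front [571.5 330.7 295.6] [np.float64(4.9), np.float64(4.9)]
back [677.7 319.3 270.6] [np.float64(3.4), np.float64(3.4)]
btn [492.9 289.3  40. ] [np.float64(5.2), np.float64(5.2)]
colfoot [617.9 323.2  33.4] [np.float64(1.2), np.float64(1.2)]
col z36 [[618.05310606 321.6126296   36.        ]] btn z40 [[494.733165   286.88572309  38.        ]] base corners [[441.4 338.6  30. ]
 [477.7 208.2  30. ]
 [666.6 258.6  30. ]]
```

Request:
{"method": "play_rows", "body": {"rows": [0,0,-0.007,0,0,7.1,0,0,-0.007,0,0,7.1,0,0,-0.007,0,0,7.1,0,0,-0.007,0,0,7.1,0,0,-0.007,0,0,7.1,0,0,-0.007,0,0,7.1,0,0,-0.007,0,0,7.1,0,0,-0.007,0,0,7.1,0,0,-0.007,0,0,7.1,0,0,-0.007,0,0,7.1,0,0,-0.007,0,0,7.1,0,0,-0.006,0,0,7.1], "fingers": -1}}

```text
time_s: 60.47
position: [571.4, -343.2, 519.0]
ee_rot: [0.997, -0.074, -0.001, -0.0]
wrist_force: [1.1, -0.3, 0.7]
gripper_width: 85.3
grasp_force: 0.0
```

Request:
{"method": "play_rows", "body": {"rows": [0,0,0,0,0,2.85,-0.0028,-0.0325,0,0,0,0,-0.0028,-0.0325,0,0,0,0,-0.0028,-0.0325,0,0,0,0,-0.0028,-0.0325,0,0,0,0,-0.0028,-0.0325,0,0,0,0,-0.0028,-0.0325,0,0,0,0,-0.0028,-0.0325,0,0,0,0,-0.0028,-0.0325,0,0,0,0,-0.0028,-0.0325,0,0,0,0,-0.0028,-0.0325,0,0,0,0,0,0,0,0,0,0]}}

```text
time_s: 61.47
position: [604.4, -23.2, 518.9]
ee_rot: [0.996, -0.086, -0.0, -0.003]
wrist_force: [-0.3, 0.4, -0.4]
gripper_width: 85.3
grasp_force: 0.0
```

```bash
python3 -c "
from h import *
goto(640,300,520,79)
print(bot.read_state()['joints'].round(2))"
```

```text
pos [604.4 -23.2 518.9] j6 180 | turn z 1.11 tilt fix [-0.39  0.07] | shift after turn [ -26.7 -324.1   -1.1] t 61.5
[-0.17  0.42  0.49  1.65  0.01  3.14]
```

Request:
{"method": "play_rows", "body": {"rows": [0,0,0,0,0,-7.1,0,0,0,0,0,-7.1,0,0,0,0,0,-7.1,0,0,0,0,0,-7.1,0,0,0,0,0,-7.1,0,0,0,0,0,-7.1,0,0,0,0,0,-7.1,0,0,0,0,0,-7.1,0,0,0,0,0,-7.1,0,0,0,0,0,-7.1,0,0,0,0,0,-7.1,0,0,0,0,0,-7.1]}}

```text
time_s: 62.47
position: [604.4, -27.5, 518.6]
ee_rot: [0.792, 0.61, 0.002, -0.002]
wrist_force: [0.3, 0.4, 0.1]
gripper_width: 85.3
grasp_force: 0.0
```

Request:
{"method": "play_rows", "body": {"rows": [0,0,0,0,0,-7.1,0,0,0,0,0,-7.1,0,0,0,0,0,-7.1,0,0,0,0,0,-7.1,0,0,0,0,0,-7.1,0,0,0,0,0,-7.1,0,0,0,0,0,-7.1,0,0,0,0,0,-7.1,0,0,0,0,0,-7.1,0,0,0,0,0,-7.1,0,0,0,0,0,-7.1,0,0,0,0,0,-7.1]}}

```text
time_s: 63.47
position: [604.4, -27.5, 518.6]
ee_rot: [0.17, 0.985, 0.003, -0.001]
wrist_force: [-0.2, -0.5, -0.3]
gripper_width: 85.5
grasp_force: 0.0
```

Request:
{"method": "play_rows", "body": {"rows": [0,0,0,0,0,-7.1,0,0,0,0,0,0]}}

```text
time_s: 63.63
position: [604.4, -27.4, 518.7]
ee_rot: [0.109, 0.994, 0.003, -0.0]
wrist_force: [0.7, 0.2, 0.5]
gripper_width: 85.7
grasp_force: 0.0
```

```bash
python3 -c "
from h import *
goto(640,300,520,79)
print(bot.read_state()['joints'].round(2))"
```

```text
pos [604.4 -27.4 518.7] j6 2 | turn z -1.47 tilt fix [ 0.31 -0.09] | shift after turn [ 27.6 328.2  -1.3] t 63.6
[-0.18  0.42  0.49  1.65  0.01  0.04]
```

Request:
{"method": "play_rows", "body": {"rows": [0,0,0,0.31,0,-1.47,0.0025,0.0298,0,0,0,0,0.0025,0.0298,0,0,0,0,0.0025,0.0298,0,0,0,0,0.0025,0.0298,0,0,0,0,0.0025,0.0298,0,0,0,0,0.0025,0.0298,0,0,0,0,0.0025,0.0298,0,0,0,0,0.0025,0.0298,0,0,0,0,0.0025,0.0298,0,0,0,0,0.0025,0.0298,0,0,0,0,0.0025,0.03,0,0,0,0]}}

```text
time_s: 64.63
position: [641.6, 301.2, 519.4]
ee_rot: [0.1, 0.995, -0.0, -0.0]
wrist_force: [0.3, -0.1, -0.0]
gripper_width: 85.2
grasp_force: 0.0
```

Request:
{"method": "play_rows", "body": {"rows": [0,0,0,0,0,0,0,0,0,0,0,0,0,0,0,0,0,0]}}

```text
time_s: 64.88
position: [642.0, 299.7, 519.0]
ee_rot: [0.099, 0.995, -0.0, -0.0]
wrist_force: [-0.3, -0.8, 1.0]
gripper_width: 85.4
grasp_force: 0.0
```

```bash
python3 -c "
from h import *
C,f=snap('wrist','w11')
goto(640,300,520,79)
print(bot.read_state()['joints'].round(2))"
```

```text
pos [641.9 299.2 519.4] j6 30 | turn z -0.44 tilt fix [-0.01 -0.01] | shift after turn [ 2.   0.5 -0.6] t 64.9
[ 0.32  0.68  0.99  1.88 -0.    0.52]
```

View pics/w11.png

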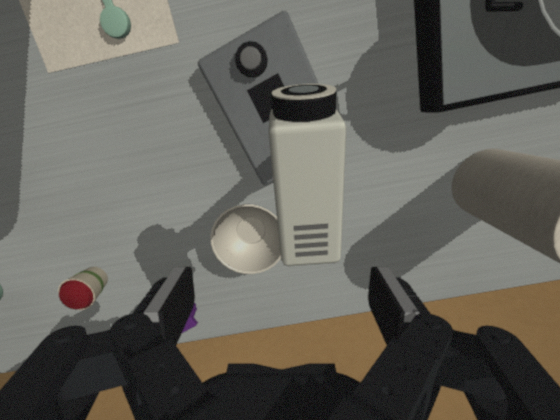

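The wrist view shows the head's white top with its front end near (272–343,118), its back end near (283–340,262), and the lens ring at (303,95). The head points nose-up, since the lens face is visible. I'll measure the corners.

```bash
python3 - <<'E'
from h import *
st=bot.read_state(); C=cam('wrist',st); f=np.mean([bot.grab_frame('wrist') for _ in range(4)],0).astype(np.float32)
np.save('w11.npy',f)
r=cv2.GaussianBlur(f,(0,0),.8); ra=r[:,:,0]/(r[:,:,2]+1); m=((ra>1.05)&(r[:,:,1]>110)).astype(np.uint8)
m[:, :262]=0; m[:,350:]=0; m[:95]=0; m[275:]=0
# widths per row
for v in range(104,268,8):
    c=np.where(m[v])[0]; print(v,c.min() if len(c) else None,c.max() if len(c) else None,end=' | ')
K,Rw,o=C
def pts(pl,pr,W=46):
    d=[Rw@np.linalg.inv(K)@np.array([*p,1.]) for p in(pl,pr)]
    s=W/np.linalg.norm(d[0]-d[1]); return o+d[0]*s,o+d[1]*s
np.set_printoptions(precision=1,suppress=True)
F=pts((271.5,122),(343.5,122)); B=pts((283,261),(340.5,260))
f0=(F[0]+F[1])/2; b0=(B[0]+B[1])/2; print('\nfront',f0,'back',b0,'len',np.linalg.norm(f0-b0),'facing',np.degrees(np.arctan2(*(f0-b0)[1::-1])),'pitch up',np.degrees(np.arcsin((f0-b0)[2]/np.linalg.norm(f0-b0))))
E
```

```text
104 None None | 112 337 339 | 120 275 344 | 128 272 347 | 136 274 346 | 144 274 346 | 152 275 346 | 160 276 345 | 168 276 345 | 176 277 344 | 184 278 344 | 192 279 344 | 200 279 343 | 208 262 343 | 216 274 343 | 224 282 342 | 232 282 342 | 240 262 342 | 248 262 341 | 256 262 341 | 264 262 300 | 
front [574.9 330.4 286.4] back [681.5 316.7 270. ] len 108.72043797657057 facing 172.69695248982123 pitch up 8.662030633889533
```

```bash
python3 - <<'E'
from h import *
from scipy.optimize import least_squares
st=bot.read_state(); C=cam('wrist',st)
# point correspondences (head frame: fwd,left/right,up) for the top face corners and lens-front centre
obs=np.array([(271.5,126),(347,126),(282.5,261),(341.5,260),(303,89.5)])
# image left/right: which world side? facing ~173deg; image right = tool y (~+79deg); head 'left' = facing+90 = 263deg -> image left = +left
def model(p):
    a,t,x,y=p; fw=np.array([np.cos(a)*np.cos(t),np.sin(a)*np.cos(t),-np.sin(t)]); up=np.array([np.cos(a)*np.sin(t),np.sin(a)*np.sin(t),np.cos(t)]); lf=np.array([-np.sin(a),np.cos(a),0])
    P=np.array([x,y,240.])
    return np.array([P+60*fw+23*lf+56*up,P+60*fw-23*lf+56*up,P-50*fw+23*lf+56*up,P-50*fw-23*lf+56*up,P+73*fw+32*up])
r=least_squares(lambda p:(proj(C,model(p))-obs).ravel(),[3.0,-0.2,620,322])
print('facing',np.degrees(r.x[0]),'tilt',r.x[1],'pivot',r.x[2:],'res',r.fun.round(1).reshape(-1,2).tolist())
E
```

```text
facing 172.8833715032644 tilt -0.33616187242143647 pivot [613.55756045 324.0698659 ] res [[-3.5, 3.0], [3.2, -3.3], [-1.0, 2.0], [-1.0, -0.9], [1.8, -0.2]]
```

```bash
python3 -c "
from h import *
goto(618,322.5,425,82.9)"
```

```text
pos [641.8 299.  519.9] j6 30 | turn z -4.31 tilt fix [0.02 0.01] | shift after turn [26.5 20.4 94.9] t 65.1
```

Request:
{"method": "play_rows", "body": {"rows": [0,0,0,0,0,-4.31,0.0133,0.0102,0,0,0,0,0.0132,0.0102,0,0,0,0,0,0,0.015,0,0,0,0,0,0.015,0,0,0,0,0,0.015,0,0,0,0,0,0.015,0,0,0,0,0,0.015,0,0,0,0,0,0.012,0,0,0,0,0,0.008,0,0,0,0,0,0,0,0,0]}}

```text
time_s: 66.05
position: [617.8, 322.9, 423.2]
ee_rot: [0.061, 0.998, -0.0, -0.001]
wrist_force: [-0.1, 0.2, -0.5]
gripper_width: 85.5
grasp_force: 0.0
```

Request:
{"method": "play_rows", "body": {"rows": [0,0,0,0,0,0,0,0,0,0,0,0,0,0,0,0,0,0,0,0,0,0,0,0,0,0,0,0,0,0,0,0,0,0,0,0], "fingers": 1, "squeeze": 20}}

```text
time_s: 66.55
position: [618.0, 323.3, 425.3]
ee_rot: [0.061, 0.998, 0.0, 0.001]
wrist_force: [-0.3, -3.9, 5.5]
gripper_width: 45.3
grasp_force: 25.5
```

Request:
{"method": "play_rows", "body": {"rows": [0,0,0,0,0,-5,0,0,0,0,0,-5,0,0,0,0,0,-5,0,0,0,0,0,-5,0,0,0,0,0,-5,0,0,0,0,0,-5,0,0,0,0,0,0]}}

```text
time_s: 67.13
position: [618.0, 323.4, 425.3]
ee_rot: [-0.202, 0.979, 0.0, 0.001]
wrist_force: [-0.4, -2.7, 5.8]
gripper_width: 45.8
grasp_force: 25.5
```

Request:
{"method": "play_rows", "body": {"rows": [0,0,0,0,0,-5,0,0,0,0,0,-5,0,0,0,0,0,-5,0,0,0,0,0,-5,0,0,0,0,0,-5,0,0,0,0,0,-5,0,0,0,0,0,-5,0,0,0,0,0,-5,0,0,0,0,0,-5,0,0,0,0,0,-5,0,0,0,0,0,-5,0,0,0,0,0,-5]}}

```text
time_s: 68.13
position: [617.8, 323.4, 425.3]
ee_rot: [-0.664, 0.748, 0.0, 0.0]
wrist_force: [-3.2, -1.3, 6.9]
gripper_width: 45.6
grasp_force: 25.6
```

Request:
{"method": "play_rows", "body": {"rows": [0,0,0,0,0,0,0,0,0,0,0,0], "squeeze": 70}}

```text
time_s: 68.3
position: [617.8, 323.5, 425.4]
ee_rot: [-0.663, 0.749, 0.0, 0.001]
wrist_force: [-2.9, -1.1, 7.8]
gripper_width: 45.3
grasp_force: 71.0
```

```bash
python3 -c "
from h import *
s=bot.read_state(); M=R.from_quat(s['ee_rot']).as_matrix(); print(M.round(3),s['position'],s['joints'].round(2),s['wrist_force'].round(1))"
```

```text
[[-0.121 -0.993  0.001]
 [-0.993  0.121  0.001]
 [-0.001 -0.001 -1.   ]] [617.75488695 323.47060348 425.44463847] [ 0.37  0.58  0.53  1.52  0.   -1.08] [-2.9 -1.1  7.8]
```

Request:
{"method": "play_rows", "body": {"rows": [0.0097,0,0.00025,0,-3,0,0.0097,0,0.00025,0,-3,0,0.0097,0,0.00025,0,-3,0,0.0097,0,0.00025,0,-3,0,0,0,0,0,0,0]}}

```text
time_s: 68.72
position: [613.0, 284.2, 421.3]
ee_rot: [-0.659, 0.745, 0.071, 0.08]
wrist_force: [-1.6, 5.5, 3.2]
gripper_width: 45.2
grasp_force: 73.8
```

```bash
python3 -c "
from h import *
s=bot.read_state(); M=R.from_quat(s['ee_rot']).as_matrix(); print(M.round(3),s['position'],s['joints'].round(2),s['wrist_force'].round(1),s['ft_torque'].round(2)); print('pivot est',s['position']+M@[0,0,185.4])"
```

```text
[[-0.12  -0.992  0.026]
 [-0.97   0.123  0.211]
 [-0.213 -0.    -0.977]] [612.97465798 284.20134745 421.29234877] [ 0.28  0.49  0.34  1.34  0.2  -1.16] [-1.6  5.5  3.2] [1.35 0.28 0.18]
pivot est [617.87153324 323.36356258 240.14185466]
```

Working. 27° more: 9 rows of −3°.

Request:
{"method": "play_rows", "body": {"rows": [0.0097,0,0.00025,0,-3,0,0.0097,0,0.00025,0,-3,0,0.0097,0,0.00025,0,-3,0,0.0097,0,0.00025,0,-3,0,0.0097,0,0.00025,0,-3,0,0.0097,0,0.00025,0,-3,0,0.0097,0,0.00025,0,-3,0,0.0097,0,0.00025,0,-3,0,0.0097,0,0.00025,0,-3,0,0,0,0,0,0,0]}}

```text
time_s: 69.55
position: [603.6, 206.9, 383.6]
ee_rot: [-0.624, 0.706, 0.223, 0.252]
wrist_force: [-7.3, -2.4, 9.9]
gripper_width: 45.3
grasp_force: 74.8
```

```bash
python3 -c "
from h import *
s=bot.read_state(); M=R.from_quat(s['ee_rot']).as_matrix(); print(M.round(3),s['position'],s['joints'].round(2),s['wrist_force'].round(1),s['ft_torque'].round(2)); print('pivot est',s['position']+M@[0,0,185.4])
C,f=snap('wrist','w12'); snap('scene','s2');snap('top','t4')"
```

```text
[[-0.095 -0.992  0.077]
 [-0.768  0.123  0.628]
 [-0.633  0.001 -0.774]] [603.62638321 206.88054121 383.6383075 ] [ 0.09  0.39  0.01  1.02  0.67 -1.3 ] [-7.3 -2.4  9.9] [0.76 0.97 1.  ]
pivot est [617.91494594 323.34972465 240.09762935]
```

View pics/w12.png

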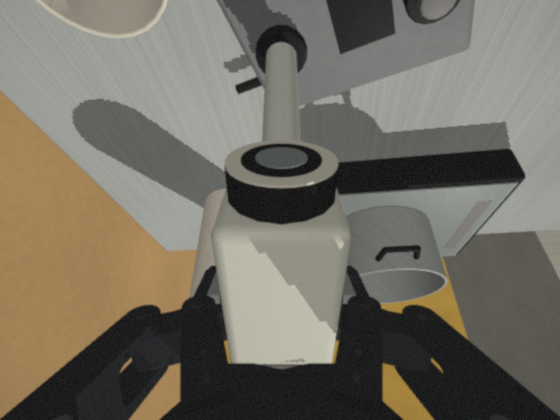

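The view shows the head still held, with the lens front ring centred at about (281,160). From that row I get the head's angle relative to the tool.

```bash
python3 -c "
from h import *
s=bot.read_state(); M=R.from_quat(s['ee_rot']).as_matrix(); C=cam('wrist',s); P=s['position']
lean=np.arcsin(-M[2,0])
for a in np.arange(.2,.5,.03):
  c,n=np.cos(a),np.sin(a)
  q=lambda f,u:[f*c-u*n,0,185.4-f*n-u*c]
  r=proj(C,np.array([P+M@np.array(q(*k)) for k in [(73,32),(73,52),(73,12),(60,56)]]))
  print(round(a,2),'tilt',round(lean-a,3),r[:,1].round(1),r[0,0].round(1))"
```

```text
0.2 tilt 0.481 [153.  175.5 136.8 220.1] 282.2
0.23 tilt 0.451 [157.8 183.5 139.3 227.9] 282.2
0.26 tilt 0.421 [162.9 191.8 142.  236. ] 282.2
0.29 tilt 0.391 [168.3 200.4 145.  244.2] 282.2
0.32 tilt 0.361 [173.9 209.4 148.1 252.5] 282.2
0.35 tilt 0.331 [179.8 218.5 151.5 260.9] 282.3
0.38 tilt 0.301 [186.  227.9 155.2 269.3] 282.3
0.41 tilt 0.271 [192.4 237.5 159.1 277.8] 282.3
0.44 tilt 0.241 [199.  247.3 163.2 286.3] 282.3
0.47 tilt 0.211 [205.8 257.3 167.5 294.8] 282.3
```

Request:
{"method": "play_rows", "body": {"rows": [-0.0086,0,0.0002,0,2.65,0,-0.0086,0,0.0002,0,2.65,0,0,0,0,0,0,0,0,0,0,0,0,0,0,0,0,0,0,0]}}

```text
time_s: 70.12
position: [605.4, 221.7, 394.5]
ee_rot: [-0.634, 0.717, 0.192, 0.217]
wrist_force: [-6.9, -7.0, 12.4]
gripper_width: 45.8
grasp_force: 75.5
```

```bash
python3 -c "
from h import *
from scipy.optimize import least_squares
s=bot.read_state(); M=R.from_quat(s['ee_rot']).as_matrix(); C=cam('wrist',s); P=s['position']; f=np.mean([bot.grab_frame('wrist') for _ in range(4)],0)
g=f.mean(2); print('lean',np.arcsin(-M[2,0]),s['wrist_force'].round(1))
print('column 281',[(v,int(g[v,276:287].mean())) for v in range(130,245,3)])
a0,a1=235,330
for v in (150,155,160,165,170): print(v,[int(x) for x in g[v,215:350:6]])
"
```

```text
lean 0.5872966405632012 [-6.9 -7.  12.4]
column 281 [(130, 123), (133, 124), (136, 124), (139, 124), (142, 120), (145, 26), (148, 69), (151, 78), (154, 78), (157, 78), (160, 78), (163, 78), (166, 78), (169, 89), (172, 22), (175, 21), (178, 88), (181, 122), (184, 123), (187, 134), (190, 49), (193, 25), (196, 24), (199, 24), (202, 25), (205, 24), (208, 25), (211, 23), (214, 23), (217, 24), (220, 24), (223, 24), (226, 115), (229, 134), (232, 141), (235, 147), (238, 147), (241, 144), (244, 140)]
150 [161, 166, 160, 154, 122, 121, 33, 25, 53, 76, 77, 77, 79, 77, 55, 19, 30, 121, 123, 106, 100, 99, 99]
155 [162, 164, 149, 121, 124, 21, 20, 72, 79, 77, 79, 77, 77, 78, 79, 75, 22, 25, 123, 123, 106, 100, 99]
160 [162, 161, 123, 122, 121, 23, 23, 75, 76, 76, 77, 77, 78, 79, 77, 79, 17, 23, 120, 122, 122, 99, 99]
165 [161, 161, 122, 123, 123, 18, 23, 24, 79, 79, 77, 78, 79, 78, 94, 27, 22, 24, 123, 122, 123, 101, 99]
170 [164, 163, 118, 122, 123, 107, 25, 25, 25, 24, 36, 47, 40, 23, 26, 22, 18, 104, 122, 122, 120, 99, 98]
```

Request:
{"method": "play_rows", "body": {"rows": [0,0,0,0,0,0,0,0,0,0,0,0,0,0,0,0,0,0,0,0,0,0,0,0,0,0,0,0,0,0,0,0,0,0,0,0], "fingers": -1}}

```text
time_s: 70.82
position: [605.5, 221.5, 393.2]
ee_rot: [-0.634, 0.717, 0.192, 0.217]
wrist_force: [-0.4, -0.2, 0.3]
gripper_width: 85.4
grasp_force: 0.0
```

Request:
{"method": "play_rows", "body": {"rows": [0,0,-0.01,0,0,0,0,0,-0.015,0,0,0,0,0,-0.015,0,0,0,0,0,-0.015,0,0,0,0,0,-0.015,0,0,0,0,0,-0.015,0,0,0,0,0,-0.015,0,0,0,0,0,-0.015,0,0,0,0,0,-0.015,0,0,0,0,0,0,0,0,0,0,0,0,0,0,0]}}

```text
time_s: 71.73
position: [596.9, 149.6, 501.5]
ee_rot: [-0.634, 0.717, 0.192, 0.217]
wrist_force: [-0.4, 0.2, -0.8]
gripper_width: 85.6
grasp_force: 0.0
```

```bash
python3 -c "
from h import *
s=bot.read_state(); M=R.from_quat(s['ee_rot']).as_matrix(); print(M.round(3),s['position'],s['joints'].round(2))
f=np.mean([bot.grab_frame('wrist') for _ in range(4)],0); cv2.imwrite('pics/w13.png',f[:,:,::-1]); np.save('w13.npy',f)
np.save('w13s.npy',np.r_[s['position'],s['ee_rot']])
g=cv2.resize(f[100:400,160:400].astype(np.uint8),(480,600),interpolation=cv2.INTER_CUBIC); cv2.imwrite('pics/w13c.png',g[:,:,::-1])"
```

```text
[[-0.102 -0.992  0.069]
 [-0.826  0.123  0.551]
 [-0.555 -0.001 -0.832]] [596.87586285 149.64918921 501.54380433] [ 0.01  0.36  0.31  1.43  0.58 -1.41][ WARN:0@3.247] global loadsave.cpp:1063 imwrite_ Unsupported depth image for selected encoder is fallbacked to CV_8U.
```

View pics/w13c.png

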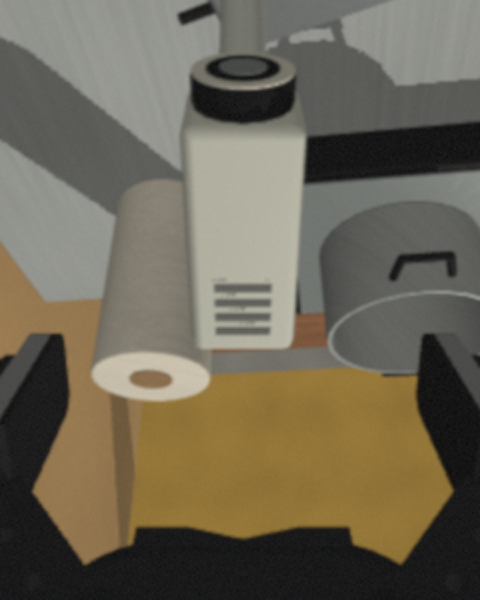

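The crop shows the head's front top edge at (183–306,132), back edge at (196–294,347) and lens centre at (244,67). I'll fit facing and tilt from these.

```bash
python3 - <<'E'
from h import *
from scipy.optimize import least_squares
s=np.load('w13s.npy'); C=cam('wrist',dict(position=s[:3],ee_rot=s[3:]))
obs=np.array([(183,131),(306,133),(196,346),(294,346),(244,67)])/2.+[160,100]
def model(p,P):
    a,t=p[:2]; fw=np.array([np.cos(a)*np.cos(t),np.sin(a)*np.cos(t),-np.sin(t)]); up=np.array([np.cos(a)*np.sin(t),np.sin(a)*np.sin(t),np.cos(t)]); lf=np.array([-np.sin(a),np.cos(a),0])
    return np.array([P+60*fw-23*lf+56*up,P+60*fw+23*lf+56*up,P-50*fw-23*lf+56*up,P-50*fw+23*lf+56*up,P+73*fw+32*up])
for free in(0,1):
    for sg in (1,-1):
        o=obs if sg==1 else obs[[1,0,3,2,4]]
        fn=lambda p:(proj(C,model(p,np.array([p[2],p[3],240]) if free else np.array([618,323.,240])))-o).ravel()
        r=least_squares(fn,[4.59,.34]+([618,323.] if free else []))
        if r.cost>300: continue
        a,t=r.x[:2]; P=np.array([*r.x[2:],240]) if free else np.array([618,323.,240]); fw=np.array([np.cos(a)*np.cos(t),np.sin(a)*np.cos(t),-np.sin(t)]); up=np.array([np.cos(a)*np.sin(t),np.sin(a)*np.sin(t),np.cos(t)]); lf=np.array([-np.sin(a),np.cos(a),0])
        L=np.array([618,323.,240])+73*fw+32*up; d=np.array([544.5,-273.3,58])-L
        print(free,sg,'facing',np.degrees(a).round(2),'tilt',t.round(3),P.round(1),'cost',r.cost.round(1),r.fun.round(1),'miss side',(d@lf).round(1),'up',(d@up).round(1))
E
```

```text
0 -1 facing 262.98 tilt 0.314 [618. 323. 240.] cost 16.4 [ 1.8 -1.2 -2.1 -0.2  0.1  3.  -1.7  2.9  0.   1.8] miss side -0.0 up -19.7
1 -1 facing 263.24 tilt 0.263 [617.  318.2 240. ] cost 8.8 [ 2.7 -0.7 -2.7  0.4  0.8  0.6 -1.   0.7  0.2  0.5] miss side -2.8 up -51.2
```

```bash
python3 - <<'E'
from h import *
from scipy.optimize import least_squares
s=np.load('w13s.npy'); C=cam('wrist',dict(position=s[:3],ee_rot=s[3:])); f=np.load('w13.npy'); g=f.mean(2)
P=np.array([618,323.,240])
u=282; print('col',[(v,int(g[v,u-4:u+5].mean())) for v in range(120,172)])
print('back',[(v,int(g[v,275:292].mean())) for v in range(262,284)])
def model(p):
    a,t=p[:2]; fw=np.array([np.cos(a)*np.cos(t),np.sin(a)*np.cos(t),-np.sin(t)]); up=np.array([np.cos(a)*np.sin(t),np.sin(a)*np.sin(t),np.cos(t)])
    return np.array([P+60*fw+56*up,P-50*fw+56*up,P+73*fw+12*up,P+73*fw+52*up])
for t in (.26,.28,.3,.32,.34,.36,.38): print(t,proj(C,model([np.radians(263),t]))[:,1].round(1))
E
```

```text
col [(120, 113), (121, 113), (122, 113), (123, 113), (124, 113), (125, 113), (126, 109), (127, 86), (128, 47), (129, 57), (130, 70), (131, 71), (132, 71), (133, 71), (134, 71), (135, 72), (136, 76), (137, 65), (138, 32), (139, 31), (140, 69), (141, 100), (142, 117), (143, 138), (144, 127), (145, 62), (146, 29), (147, 27), (148, 26), (149, 26), (150, 27), (151, 27), (152, 27), (153, 28), (154, 27), (155, 25), (156, 24), (157, 22), (158, 22), (159, 23), (160, 30), (161, 66), (162, 102), (163, 121), (164, 128), (165, 135), (166, 143), (167, 150), (168, 157), (169, 163), (170, 169), (171, 172)]
back [(262, 158), (263, 135), (264, 99), (265, 95), (266, 104), (267, 137), (268, 166), (269, 173), (270, 174), (271, 174), (272, 174), (273, 167), (274, 137), (275, 106), (276, 111), (277, 113), (278, 113), (279, 113), (280, 113), (281, 112), (282, 112), (283, 112)]
0.26 [171.3 276.  129.  151.8]
0.28 [169.  276.  128.  149.4]
0.3 [166.8 276.  127.1 147.2]
0.32 [164.6 275.9 126.2 144.9]
0.34 [162.4 275.9 125.3 142.7]
0.36 [160.3 275.7 124.5 140.6]
0.38 [158.2 275.6 123.7 138.5]
```

Request:
{"method": "play_rows", "body": {"rows": [0,0,0.015,0,0,0,0,0,0.015,0,0,0,0,0,0.015,0,0,0,0,0,0.015,0,0,0,0,0,0.015,0,0,0,0,0,0.015,0,0,0,0,0,0.015,0,0,0,0,0,0.015,0,0,0,0,0,0.01,0,0,0,0,0,0,0,0,0,0,0,0,0,0,0]}}

```text
time_s: 72.85
position: [605.2, 221.8, 392.9]
ee_rot: [-0.634, 0.717, 0.193, 0.217]
wrist_force: [-0.4, -0.1, 0.9]
gripper_width: 85.2
grasp_force: 0.0
```

Request:
{"method": "play_rows", "body": {"rows": [0,0,0,0,0,0,0,0,0,0,0,0,0,0,0,0,0,0,0,0,0,0,0,0,0,0,0,0,0,0,0.005,0,0.0001,0,-1.5,0,0,0,0,0,0,0,0,0,0,0,0,0], "fingers": 1, "squeeze": 70}}

```text
time_s: 73.52
position: [604.9, 216.9, 391.2]
ee_rot: [-0.631, 0.714, 0.201, 0.227]
wrist_force: [-2.6, -3.1, 4.8]
gripper_width: 45.7
grasp_force: 71.3
```

Request:
{"method": "play_rows", "body": {"rows": [0,0,0,0,0,0,0,0,0,0,0,0,0,0,0,0,0,0,0,0,0,0,0,0,0,0,0,0,0,0], "fingers": -1}}

```text
time_s: 73.93
position: [605.0, 217.4, 390.4]
ee_rot: [-0.632, 0.714, 0.2, 0.226]
wrist_force: [-0.1, 0.5, -0.3]
gripper_width: 85.2
grasp_force: 0.0
```

Request:
{"method": "play_rows", "body": {"rows": [0,0,-0.01,0,0,0,0,0,-0.015,0,0,0,0,0,-0.015,0,0,0,0,0,-0.015,0,0,0,0,0,-0.015,0,0,0,0,0,-0.015,0,0,0,0,0,-0.015,0,0,0,0,0,-0.015,0,0,0,0,0,-0.015,0,0,0,0,0,0,0,0,0,0,0,0,0,0,0]}}

```text
time_s: 74.85
position: [596.1, 142.8, 496.7]
ee_rot: [-0.631, 0.714, 0.2, 0.227]
wrist_force: [0.0, -0.1, -0.6]
gripper_width: 85.4
grasp_force: 0.0
```

```bash
cat > prof.py <<'E'
from h import *
s=bot.read_state(); C=cam('wrist',s); f=np.mean([bot.grab_frame('wrist') for _ in range(4)],0); g=f.mean(2)
P=np.array([618,323.,240])
def model(a,t):
    fw=np.array([np.cos(a)*np.cos(t),np.sin(a)*np.cos(t),-np.sin(t)]); up=np.array([np.cos(a)*np.sin(t),np.sin(a)*np.sin(t),np.cos(t)])
    return np.array([P+60*fw+56*up,P-50*fw+56*up,P+73*fw+12*up,P+73*fw+52*up])
r=proj(C,model(np.radians(263),.345)); print(r.round(1)); np.save('wl.npy',f)
u=int(r[0,0])
print('col',[(v,int(g[v,u-4:u+5].mean())) for v in range(int(r[2,1])-3,int(r[0,1])+14)])
v0=int(r[1,1]); u=int(r[1,0]); print('back',[(v,int(g[v,u-8:u+9].mean())) for v in range(v0-7,v0+6)])
for t in (.28,.3,.32,.34,.36,.38): print(t,proj(C,model(np.radians(263),t))[:,1].round(1))
E
python3 prof.py
```

```text
[[282.1 165. ]
 [281.8 276.2]
 [282.  126.4]
 [282.1 145.3]]
col [(123, 114), (124, 114), (125, 114), (126, 111), (127, 90), (128, 50), (129, 55), (130, 70), (131, 71), (132, 71), (133, 71), (134, 72), (135, 72), (136, 76), (137, 64), (138, 34), (139, 29), (140, 64), (141, 98), (142, 116), (143, 137), (144, 127), (145, 65), (146, 30), (147, 25), (148, 26), (149, 27), (150, 27), (151, 27), (152, 28), (153, 25), (154, 27), (155, 27), (156, 27), (157, 25), (158, 24), (159, 23), (160, 31), (161, 64), (162, 102), (163, 121), (164, 129), (165, 135), (166, 142), (167, 149), (168, 156), (169, 162), (170, 167), (171, 169), (172, 170), (173, 170), (174, 169), (175, 170), (176, 170), (177, 170), (178, 170)]
back [(269, 171), (270, 172), (271, 172), (272, 172), (273, 171), (274, 152), (275, 122), (276, 114), (277, 113), (278, 112), (279, 110), (280, 110), (281, 110)]
0.28 [172.2 276.2 129.6 152.8]
0.3 [170.  276.2 128.6 150.4]
0.32 [167.8 276.2 127.6 148.1]
0.34 [165.6 276.2 126.7 145.9]
0.36 [163.4 276.1 125.8 143.7]
0.38 [161.2 276.  125.  141.5]
```

The re-fit gives tilt ≈0.345 and facing 263°, so the camera is aimed at the caddy's middle. Now the button: first I'll stand the tool upright.

Request:
{"method": "play_rows", "body": {"rows": [0,0,0,0,6,0,0,0,0,0,6,0,0,0,0,0,6,0,0,0,0,0,6,0,0,0,0,0,6,0,0,0,0,0,5,0,0,0,0,0,0,0,0,0,0,0,0,0], "fingers": 1}}

```text
time_s: 75.72
position: [596.0, 143.7, 496.1]
ee_rot: [-0.663, 0.749, 0.002, 0.002]
wrist_force: [0.6, -0.4, 0.4]
gripper_width: 0.2
grasp_force: 0.0
```

```bash
python3 -c "
from h import *
goto(493.5,140,460,173)
goto(493.5,288,260,173)
print(bot.read_state()['joints'].round(2))"
```

```text
pos [596.  143.7 496.1] j6 -77 | turn z 0.06 tilt fix [0.06 0.36] | shift after turn [ 16.2 101.3  36.1] t 75.7
pos [596.  143.7 496.1] j6 -77 | turn z 0.06 tilt fix [0.06 0.36] | shift after turn [-130.7  119.3  236.1] t 75.7
[ 0.1   0.42  0.44  1.59  0.01 -1.35]
```

Request:
{"method": "play_rows", "body": {"rows": [0,0,0,0,0.36,0,0,0.0253,0,0,0,0,0,0.0253,0,0,0,0,0,0.0253,0,0,0,0,0,0.0253,0,0,0,0,-0.0262,0.0036,0,0,0,0,-0.0262,0.0036,0,0,0,0,-0.0261,0.0036,0,0,0,0,-0.0261,0.0036,0,0,0,0,-0.0261,0.0037,0,0,0,0,0,0,0.02,0,0,0,0,0,0.02,0,0,0]}}

```text
time_s: 76.72
position: [493.3, 288.3, 456.2]
ee_rot: [-0.663, 0.748, -0.0, 0.0]
wrist_force: [0.3, 0.0, -0.4]
gripper_width: 0.2
grasp_force: 0.0
```

Request:
{"method": "play_rows", "body": {"rows": [0,0,0.024,0,0,0,0,0,0.024,0,0,0,0,0,0.024,0,0,0,0,0,0.024,0,0,0,0,0,0.024,0,0,0,0,0,0.024,0,0,0,0,0,0.024,0,0,0,0,0,0.018,0,0,0,0,0,0.01,0,0,0,0,0,0,0,0,0,0,0,0,0,0,0]}}

```text
time_s: 77.63
position: [493.3, 286.5, 260.8]
ee_rot: [-0.662, 0.749, -0.0, -0.001]
wrist_force: [0.9, 0.2, 1.0]
gripper_width: 0.0
grasp_force: 0.0
```

```bash
python3 - <<'E'
from h import *
C,f=snap('top','t5'); 
# button circle: bright disc inside dark ring in the top view; gripper may hide it
goto(493.5,288,215,173)
C,f=snap('wrist','w14'); f=cv2.GaussianBlur(f,(0,0),1.2)
print('btn pred px',proj(C,[493.5,288,40]).round(1))
p=proj(C,[493.5,288,40])[0]
g=f.mean(2); x,y=int(p[0]),int(p[1]); print(x,y)
for v in range(max(0,y-70),min(420,y+60),10): print(v,g[v,max(0,x-70):x+75:10].astype(int))
E
```

```text
pos [493.6 286.6 261.4] j6 -61 | turn z -0.02 tilt fix [-0.04 -0.08] | shift after turn [-1.4  0.2 46.4] t 77.7
btn pred px [[282.2 235.6]]
282 235
165 [ 81  80  96 115 113 114 115 114 116 112 151 160 164 160 163]
175 [114 114 114 116 116 116 116 116 116 117 103 160 163 161 162]
185 [115 114 115 115 116 113 110 115 116 118 110 159 163 162 161]
195 [118 117 117 116  78  76  78  78 103 118 117 124 161 163 161]
205 [117 118 119 110  77  78  38  23  31 103 118 108 161 163 161]
215 [118 115 114  87  76  23  25  24  29  32 118 117 156 164 162]
225 [ 35  31  40 106  58  24  61  92  69  36  54 119 106 163 162]
235 [ 32  31  31 116  48  37 107 110 114  79  41 120 111 163 162]
245 [ 29  30  31  41  93  52 109 112 117 111  66 120 119 137 162]
255 [ 31  30  30  31 118  37  78  39  83  42 121 120 120 106 161]
265 [ 31  31  32  30  41  33  75  25  75  35 120 122 122 118 157]
275 [ 31  30  31  31  31  28  76  24  74  28 116 123 123 123 113]
285 [ 32  35 103 123  35  27  75  22  75  26  79 122 122 123 114]
```

Button disc seen around (287,240), next to the predicted pixel (282,236), so the fingers are over it. Going down.

Request:
{"method": "play_rows", "body": {"rows": [-0.001,0,0.01,0,0,0,0,0,0.01,0,0,0,0,0,0.01,0,0,0,0,0,0.006,0,0,0,0,0,0.003,0,0,0,0,0,0,0,0,0]}}

```text
time_s: 78.23
position: [493.1, 287.4, 220.7]
ee_rot: [-0.663, 0.749, -0.001, -0.002]
wrist_force: [-2.2, -0.6, 4.2]
gripper_width: 0.3
grasp_force: 2.0
```

Request:
{"method": "play_rows", "body": {"rows": [0,0,0.002,0,0,0,0,0,0.002,0,0,0,0,0,0.001,0,0,0,0,0,0,0,0,0]}}

```text
time_s: 78.57
position: [493.1, 287.4, 218.8]
ee_rot: [-0.663, 0.749, -0.001, -0.0]
wrist_force: [-12.3, -6.3, 38.9]
gripper_width: 0.1
grasp_force: 19.3
```

Force 39 N, well above the 5 N needed, so the button is fully down. Retreating.

Request:
{"method": "play_rows", "body": {"rows": [0,0,0,0,0,0,0,0,-0.005,0,0,0,0,0,-0.01,0,0,0,0,0,-0.02,0,0,0,0,0,-0.025,0,0,0,0,0,-0.025,0,0,0,0,0,-0.025,0,0,0,0,0,-0.025,0,0,0,0,0,-0.025,0,0,0,0,0,-0.02,0,0,0,0,0,0,0,0,0,0,0,0,0,0,0]}}

```text
time_s: 79.57
position: [493.6, 288.0, 397.5]
ee_rot: [-0.663, 0.749, -0.001, -0.0]
wrist_force: [-0.3, 0.4, 0.7]
gripper_width: 0.0
grasp_force: 0.0
```

```bash
python3 - <<'E'
from h import *
# caddy lids: triangulation-free check: lid rects at rim height 68 in the top view + head direction
C,f=snap('top','t6'); C0=cam('top')
f0=cv2.imread('pics/t3.png')[:,:,::-1]
print('caddy px change since before aiming',np.abs(f[175:245,315:390].astype(int)-f0[175:245,315:390]).mean().round(2))
s,fs=snap('scene','s3'); s1=cv2.imread('pics/s1.png')[:,:,::-1]
print('scene caddy change',np.abs(fs[160:240,175:265].astype(int)-s1[160:240,175:265]).mean().round(2))
# head in the top view: white-cream blob near the column above z~290
for l in lids(f,C,z=285,amin=60): print(l)
print(bot.read_state()['position'],bot.read_state()['wrist_force'].round(1))
E
```

```text
caddy px change since before aiming 29.6
scene caddy change 13.99
(409.6, -551.1, 180.0, 290.8, 209.4, [461.0, 244.0])
(512.8, -236.5, 77.2, 162.8, 147.2, [353.0, 209.0])
(628.8, -609.3, 90.0, 42.0, 37.2, [476.0, 171.0])
(605.7, 301.0, 78.5, 117.1, 71.4, [174.0, 179.0])
(688.3, -617.4, 179.7, 56.7, 29.8, [477.0, 152.0])
(745.3, -564.2, 90.0, 43.8, 19.2, [458.0, 134.0])
(743.7, -501.3, 90.0, 46.8, 22.3, [438.0, 134.0])
(704.5, -434.6, 177.0, 103.4, 45.9, [416.0, 147.0])
[493.3109568  287.8430998  395.83312281] [-0.3  0.4 -0.3]
```

```bash
python3 - <<'E'
from h import *
f=cv2.imread('pics/t6.png')[:,:,::-1]; C=cam('top')
for l in lids(f,C,z=68,amin=60):
    if 450<l[0]<650 and -380<l[1]<-150: print(l)
bot.hand_in()
E
```

```text
(545.8, -272.5, 77.2, 190.9, 172.6, [353.0, 209.0])
the job is handed in; nothing more can be done
```

I put all six tubs in the caddy and pressed them home, aimed the camera at the caddy's middle, pressed and released the button, and handed the job in; the judge's result was not shown.

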